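# Unpack the staple refills and set the tally dial

### The arm

A 7-joint arm with a two-finger parallel gripper is mounted at the origin on a cart in front of the work surface, level with it; the furniture and walls round the work are solid. World frame = base frame: x ahead of the robot, y to its left, z up, the work surface at z = 0. Lengths are in mm, angles in rad, forces in N, time in s.
With the tool pointing down it reaches from about 350 to 775 mm from the base axis. Payload 3.1 kg.
Tool frame: the origin (TCP) lies at the very end of the fingers, on their centre line; the grasp point (between the pads) lies 19 mm behind it (hold_point_z is the distance from the TCP to the grasp point, in mm); z points along the fingers, y is the line along which they close (so a half turn about z gives the same grasp; the last joint's range is limited). The gripper opens to 85 mm and grips with 20 to 120 N. Pads are 22 mm wide; open, the fingers measure 114 mm over their backs; the gripper's body (76 mm by 85 mm) begins 54 mm behind the grasp point. The pads swing forward as they close: fully open they stand 13 mm farther back than shut.
Start: joints at [1.304, 0.311, 0.014, 1.512, -0.004, 1.319, -0.027], TCP at [122.633, -536.171, 194.504] pointing down, gripper open.
Joint ranges: [-2.7, 2.7], [-0.3, 1.91], [-1.27, 1.3], [0.12, 2.57], [-1.44, 4.58], [0.2, 2.03], [-3.05, 3.05]. Speed limits (rad/s): [2.79, 2.79, 3.14, 3.14, 3.14, 3.14, 3.14].

### API

Orientations are given as a unit quaternion [w, x, y, z].
In Python, from plant import * gives the robot as it stands. The module is installed in compiled form; this text tells all that it offers.
- The arm moves only by the tool send_rows, never from a script. Its argument "deltas" is text: rows parted by semicolons, each of 7 numbers parted by spaces: the shift along the tool's x, y, z in cm, then the turn, a rotation vector about the tool's x, y, z in degrees, then the closure, from 0 (fully open) to 1 (shut). A call has 1 to 12 rows; each row is the pose to reach, as a shift and turn from the pose commanded when the call began, along the tool's axes at that moment; what a row does not reach only later rows make up. A row lasts 1/8 s, in which the tool goes at most 62.5 mm and 10.7 degrees, less where a joint would pass 70% of its speed; a pose out of reach is approached as far as the arm can. A call with a gripper value outside its range is refused whole. The fingers move at their own pace and stop on an object; "force" is the grip in N (left out, the last holds). Time passes only in rows, so rows that repeat a pose let the fingers close. It gives the time, the measured TCP pose, the force, the opening and the grip force at its end, in the units of the state.
- get_state(): the state, without advancing time (a new reading comes with each control period).
- camera(name): name is "side" or "top" or "wrist"; returns the picture (480x640x3 uint8, red, green, blue); there is no depth.
- camera_params(name): a dict with "fx", "fy", "cx", "cy" (pixels), "R" (3x3) and "t" (3): a world point X has camera coordinates R X + t. Camera axes: x right, y down, z forward; pixel columns grow to the right and rows downward; lengths in mm; the calibration is good to about 2 mm. The wrist camera is an equidistant fisheye: a pixel r from the principal point sees the ray r / f radians off the axis. A picture is of the moment at which its call begins: read the wrist's pose just before it. camera_params takes no time and is no camera call; for the wrist camera it gives the pose at the moment of the call.
- job_done(): hands the job in; it is judged then, once.
The state is a dict: "time": time; "joints": joint angles; "joint_velocities": joint speeds; "effort": joint torques, N m; "ee_pos": TCP position; "eef_rot": TCP orientation; "wrist_force": force on the tool from outside, world axes, zero at the start; "ft_torque": the same for the moment, N m; "gripper_width": finger opening in mm; "grip_force": force on a finger pad.
Only numpy, scipy, OpenCV 4.12 (cv2) and the standard library are available. Lean on these libraries where they do the work, as an engineer would, in place of code of your own. Each camera call takes 0.05 s, during which the arm holds its last target. There are 200 camera calls.

### The job

Slide the lid of the plywood refill box out along its grooves, towards the box's open end, until it comes free, and lay it flat on a bare part of the desk, not in the tray. Then move every staple carton from the box into the grey tray (side by side or stacked), and turn the click dial so that it rests on the mark for the number of cartons you moved: the long thick mark is zero, and each click clockwise is one more. Leave the stapler and the pill bottle alone.

Things in the scene. Friction and masses are not known exactly. Their poses are not given: they have to be found in the camera images.
- refill_box: plywood box fixed to the desk, outside 121 (x) x 178 (y) x 73 mm; origin at the centre of its underside. Inside 99 x 166 mm, floor 5 mm up. Its long sides have grooves (z 60 to 68 mm, 7 mm deep) under 5 mm lips with 99 mm open between them. The -y end wall is a full-height stop, the +y one ends at 59 mm: the lid slides out only towards the box's +y.
- lid: wooden sliding lid 109 (x) x 171 (y) x 5 mm, 150 g, loose in the grooves (2 mm side play, 3 mm in height); origin at the centre of its underside. Mid-top stands a grip bar 50 (x) x 12 (y) mm, its top 33 mm above the origin, to be pinched across y. Fully home its origin is at box y +3.5 mm, z 60 mm; it starts 0 to 15 mm open and is clear of the grooves at box y +175 mm.
- carton_1: small staple carton, a plain block 42 (own x) x 85 (own y) x 26 mm (own z), 70 g; origin at the centre of its 42x85 underside as it starts. Starts lying flat in the refill box, its 85 mm along the box's x, at box y about +36 mm, on the floor. Always there.
- carton_2: small staple carton, a plain block 42 (own x) x 85 (own y) x 26 mm (own z), 70 g; origin at the centre of its 42x85 underside as it starts. Starts lying flat in the refill box, its 85 mm along the box's x, at box y about -36 mm, on the floor. Always there.
- carton_3: small staple carton, a plain block 42 (own x) x 85 (own y) x 26 mm (own z), 70 g; origin at the centre of its 42x85 underside as it starts. Starts lying flat in the refill box, its 85 mm along the box's x, on top of carton_1. In some starts absent.
- carton_4: small staple carton, a plain block 42 (own x) x 85 (own y) x 26 mm (own z), 70 g; origin at the centre of its 42x85 underside as it starts. Starts lying flat in the refill box, its 85 mm along the box's x, on top of carton_2. In some starts absent.
- tray: loose open tray of grey plastic, 350 g, 130 (x) x 190 (y) x 30 mm high, walls and floor 4 mm; origin at the centre of its underside. It takes two cartons side by side with room for the fingers, and two more on top of them. Behind it stands the monitor (to 0.54 m high, nearest corner at x 0.64, y 0.15 m): swing round it.
- dial_base: fixed housing of the click dial, white, 100 x 100 x 26 mm; origin at the centre of its underside. Nine marks lie round the dial, 30 degrees apart, the zero mark longer and thicker than the others, at 120 degrees from the housing's +x (counter-clockwise from above), the others follow clockwise. To its right the desk top is bare at x 0.58 to 0.75, y -0.33 to -0.14 m.
- dial (a joint): the dial's turn in rad: 0 at the zero mark, growing clockwise as seen from above, 0.5236 (30 degrees) a click, end stop at 4.19 (eight clicks). A spring detent (about 0.06 N m) pulls it to the nearest mark when let go. It starts on some mark from 5 to 7.
- dial_grip (a point): point on the dial's axis at the height to grip, 56 mm above the desk. The dial is a 60 mm grey disc (top 34 mm above the desk) with a black grip bar 54 x 14 mm across it (bar top 60 mm above the desk). The point turns with the dial: its x axis runs along the bar to the end with the white pointer line; pinch the bar across its 14 mm.
- stapler: bystander: black stapler, 152x38x51 mm, on the left desk, near its front edge
- pill_bottle: bystander: white pill bottle, 44x45x75 mm, standing behind the work; in some starts absent

How it is judged:
By the outcome, as a careful person would: the job done as asked, in the order asked, and still so for the second after the job is handed in, with the robot touching nothing.
Of carton_3, carton_4, pill_bottle only 1 to 3 are there at a start; the rules pass over those that are not, and their reading is None.
At some moment in a run one of tray may be knocked a few centimetres aside while the robot is not near it.
Once in a run the grip may slacken for a moment while it holds something.
It also fails if it takes over 208 s, if anything falls off the work surface, if the arm or the gripper's body presses on something with over 40 N, if the wrist force passes 120 N, or if a joint passes its speed limit or range.

## Working session

There is one attempt and no reset: what is moved stays moved. The work goes in short steps, Python scripts to look and compute and a tool call to move; the robot and the scene stay as the last step left them, time stands still between calls to the robot, and variables do not carry over. Pictures are saved under pics/ and viewed, at most 14 in all, crops included, and the job is handed in when it is done.

Besides the shell and the picture viewer there is one more tool, called after "Emit:" as name(argument=value, ...) on one line, values as JSON. send_rows: Moves the arm, as the interface text tells. Its arguments: {"type":"object","properties":{"deltas":{"type":"string"},"force":{"type":"number"}},"required":["deltas"]}

```bash
mkdir -p pics; ls
python3 - <<'E'
from plant import *
import cv2
s=get_state();print(s)
for n in ("top","side"):
    im=camera(n);cv2.imwrite(f"pics/{n}0.png",im[:,:,::-1]);p=camera_params(n);print(n,p)
E
```

```text
pics
{'time': 0.0, 'joints': array([ 1.30428783,  0.3117236 ,  0.01402055,  1.51307664, -0.0044066 ,
        1.31919565, -0.02717296]), 'joint_velocities': array([-0.0003266 , -0.00038258, -0.00106284,  0.00103587, -0.00085206,
        0.0007756 ,  0.00066687]), 'effort': array([ 7.57377256e-04, -3.79906297e+01,  1.46093499e-01, -2.30586058e+01,
        1.19577165e-02,  1.36554177e-02,  9.08220187e-06]), 'ee_pos': array([ 122.41723071, -535.35752505,  193.41447937]), 'eef_rot': array([-1.17211358e-03,  9.93684391e-01,  1.12204828e-01, -1.82251218e-04]), 'wrist_force': array([-0.48309656, -0.40302932,  0.00372983]), 'ft_torque': array([ 0.03259587,  0.03144433, -0.00338555]), 'grip_force': 0.0, 'gripper_width': 85.63573393444278}
top {'fx': 443.3143910550345, 'fy': 443.3143910550345, 'cx': 322.87223973181153, 'cy': 241.77620733935083, 'R': array([[-0.01623608, -0.99966619, -0.0200971 ],
       [-0.99555617,  0.01802748, -0.09242789],
       [ 0.09275934,  0.01850713, -0.99551654]]), 't': array([ 190.63190871,  525.69878194, 1062.01671309])}
side {'fx': 507.7440228469726, 'fy': 507.7440228469726, 'cx': 326.51914922201985, 'cy': 242.27833171780063, 'R': array([[-0.86422399, -0.50259956, -0.02259588],
       [-0.21713408,  0.41312511, -0.88440965],
       [ 0.45383882, -0.75942171, -0.46616412]]), 't': array([ 554.26436661,  110.97218602, 1043.97038798])}
```

View pics/top0.png

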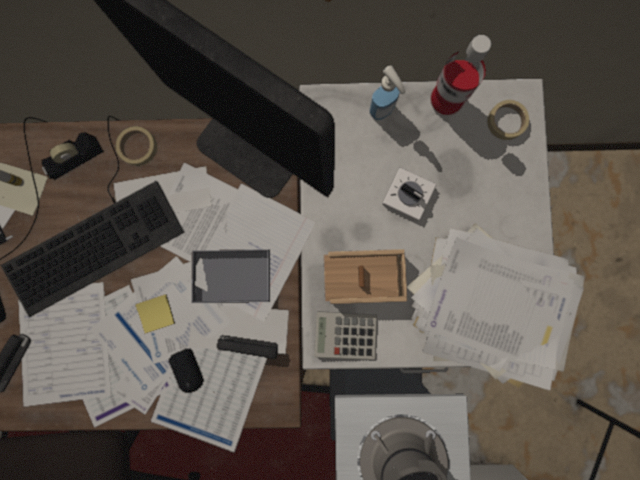

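View pics/side0.png

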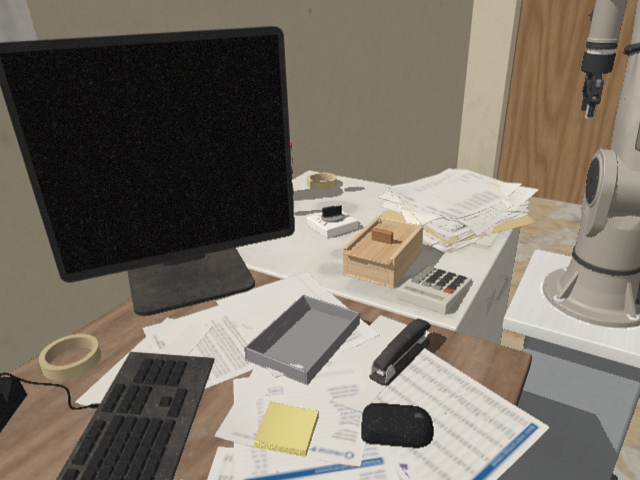

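```bash
cat > h.py <<'E'
from plant import *
import cv2, numpy as np
from scipy.spatial.transform import Rotation as Ro
def ray(n,u,v,p=None):
    p=p or camera_params(n); x=np.array([(u-p['cx'])/p['fx'],(v-p['cy'])/p['fy']])
    if n=='wrist':
        r=np.linalg.norm(x); d=np.r_[x/max(r,1e-9)*np.sin(r),np.cos(r)]
    else: d=np.r_[x,1]
    return -p['R'].T@p['t'], p['R'].T@d
def onz(n,u,v,z,p=None):
    c,d=ray(n,u,v,p); return (c+d*(z-c[2])/d[2])[:2].round(1)
def proj(n,X,p=None):
    p=p or camera_params(n); c=p['R']@np.array(X,float)+p['t']; return (c[0]/c[2]*p['fx']+p['cx'],c[1]/c[2]*p['fy']+p['cy'])
E
python3 - <<'E'
from h import *
im=cv2.imread('pics/top0.png')
a=cv2.resize(im[235:315,310:420],None,fx=5,fy=5,interpolation=cv2.INTER_CUBIC)
b=cv2.resize(im[160:225,375:445],None,fx=5,fy=5,interpolation=cv2.INTER_CUBIC)
c=cv2.resize(im[240:310,180:280],None,fx=4,fy=4,interpolation=cv2.INTER_CUBIC)
W=np.zeros((600,800,3),np.uint8)
sd=cv2.imread('pics/side0.png'); d=cv2.resize(sd[195:290,300:430],None,fx=3,fy=2.1)
W[:400*75//75,:550][:400]=a; 
W[:200,550:]=cv2.resize(b,(250,200)) 
W[400:600,0:286]=cv2.resize(c,(286,200)); W[400:600,290:680]=d[:200,:390] if d.shape[0]>=200 else cv2.resize(d,(390,200))
cv2.imwrite('pics/z0.png',W)
E
```

```text
(no output)
```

View pics/z0.png

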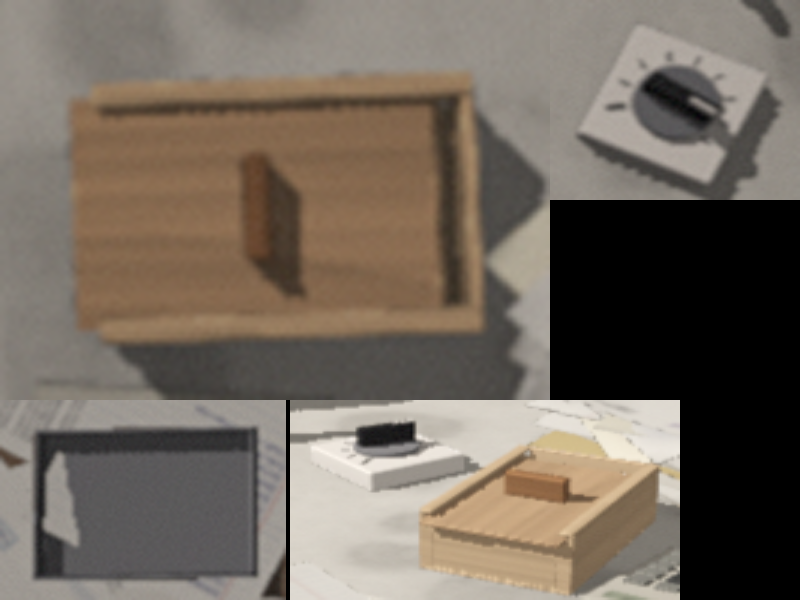

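Run:
```python
from h import *
def L(nm,z,*pts): print(nm,[onz('top',u,v,z).tolist() for u,v in pts])
L('box',73,(329,252),(404.4,249.4),(406.4,301),(330,303.4))
L('bar',93,(358,265.7),(363.8,265.7),(366,287),(360,287))
L('lid left end',65,(324.5,255.3),(325.7,300.5))
L('dial bar',60,(402.5,185.3),(422,197.3)); L('zero',26,(393.2,194.1)); 
def c(x,y): return ((x-550)/3.57+375, y/3.08+160)
L('housing',26,c(640,25),c(767,72),c(708,183),c(580,133)); L('disc',34,c(678,103))
L('tray',30,(192.2,250.5),(269.9,249.8),(269.9,301.9),(192.2,301.9))
p=camera_params('top');print(-p['R'].T@p['t']); p=camera_params('side');print(-p['R'].T@p['t'])
L('stapler',40,(219,337),(288,364)); L('pump',0,(384,115));L('paperedge',0,(440,232),(415,288))
print(Ro.from_quat(get_state()['eef_rot'][[1,2,3,0]]).as_matrix().round(3)); p=camera_params('wrist');print(p)
```

```text
box [[500.2, 166.7], [503.2, -9.5], [383.6, -10.1], [380.8, 166.5]]
bar [[466.2, 100.8], [466.0, 87.6], [417.5, 83.8], [417.7, 97.4]]
lid left end [[493.2, 177.5], [387.3, 176.5]]
dial bar [[658.3, -12.2], [628.2, -57.7]]
zero [[644.1, 5.8]]
housing [[709.3, -13.6], [668.9, -100.0], [579.8, -56.1], [621.9, 30.6]]
disc [[643.3, -36.3]]
tray [[512.8, 502.9], [511.2, 311.5], [384.7, 312.2], [387.6, 501.5]]
[ 427.94581474  161.43637184 1109.67558787]
[  29.31011428 1025.54140327  597.33050527]
stapler [[303.8, 433.0], [238.6, 268.6]]
pump [[856.4, 19.3]]
paperedge [[550.6, -111.9], [412.1, -44.6]]
[[ 0.975  0.223 -0.001]
 [ 0.223 -0.975  0.002]
 [-0.    -0.002 -1.   ]]
{'fx': 371.64829954431775, 'fy': 371.64829954431775, 'cx': 319.78479523213656, 'cy': 236.7983191453562, 'R': array([[ 0.22265992, -0.97489548, -0.00116627],
       [-0.93690852, -0.21431433,  0.27617349],
       [-0.26949023, -0.06040008, -0.96110709]]), 't': array([-548.36852917,  -34.49135893,  379.5869651 ])}
```

```bash
cat >> h.py <<'E'
def to(*wps):
    "each wp: x,y,z,yaw_deg(tool x from world x) -> tool-frame shift cm + rotvec deg from the measured pose"
    s=get_state(); R=Ro.from_quat(s['eef_rot'][[1,2,3,0]])
    print('t',round(s['time'],1),'pos',s['ee_pos'].round(1),'F',s['wrist_force'].round(1),'w',round(s['gripper_width'],1),'g',round(s['grip_force'],1),'yaw',np.degrees(np.arctan2(*R.as_matrix()[[1,0],0])).round(2),'j',s['joints'].round(2))
    for x,y,z,a in wps:
        Rt=Ro.from_euler('z',a,degrees=True)*Ro.from_euler('x',180,degrees=True)
        print((R.inv().apply(np.array([x,y,z])-s['ee_pos'])/10).round(2),(R.inv()*Rt).as_rotvec(degrees=True).round(1))
E
python3 -c "
from h import *
to((450,-330,260,1),(441.5,91.8,150,1))"
```

```text
t 0.1 pos [ 122.4 -535.4  193.5] F [ 0.2  0.4 -0.8] w 85.3 g 0.0 yaw 12.88 j [ 1.3   0.31  0.01  1.51 -0.    1.32 -0.03]
[ 36.51 -12.74  -6.62] [-0.1  0.  11.9]
[ 45.09 -54.02   4.46] [-0.1  0.  11.9]
```

Emit:
send_rows(deltas="18 -6 -6 0 0 6 0;36.5 -12.7 -6.6 0 0 11.9 0;36.5 -12.7 -6.6 0 0 11.9 0;36.5 -12.7 -6.6 0 0 11.9 0;36.5 -12.7 -6.6 0 0 11.9 0;40 -27 -4 0 0 11.9 0;43 -40 0 0 0 11.9 0;45.1 -54 4.5 0 0 11.9 0;45.1 -54 4.5 0 0 11.9 0;45.1 -54 4.5 0 0 11.9 0;45.1 -54 4.5 0 0 11.9 0;45.1 -54 4.5 0 0 11.9 0", force=40)

```text
time: 1.6
ee_pos: [438.3, 50.2, 159.1]
eef_rot: [0.0, 1.0, 0.008, 0.0]
wrist_force: [1.8, 0.1, -0.3]
gripper_width: 85.4
grip_force: 0.0
```

Emit:
send_rows(deltas="0.3 -4.1 0 0 0 0 0;0.3 -4.1 0 0 0 0 0;0.3 -4.1 0 0 0 0 0")

```text
time: 1.98
ee_pos: [440.7, 88.6, 159.4]
eef_rot: [0.001, 1.0, 0.008, -0.0]
wrist_force: [0.8, 0.3, 0.1]
gripper_width: 85.5
grip_force: 0.0
```

Run:
```python
from h import *
to((441.5,91.8,70,1))
im=camera('wrist');cv2.imwrite('pics/w1.png',im[:,:,::-1]);np.savez('w1.npz',**camera_params('wrist'))
```

```text
t 2.0 pos [440.7  88.6 159.4] F [0.8 0.3 0.1] w 85.5 g 0.0 yaw 0.95 j [ 0.23  0.17 -0.52  1.81  0.09  1.19 -1.88]
[ 0.09 -0.33  8.94] [ 0.1  0.  -0. ]
```

View pics/w1.png

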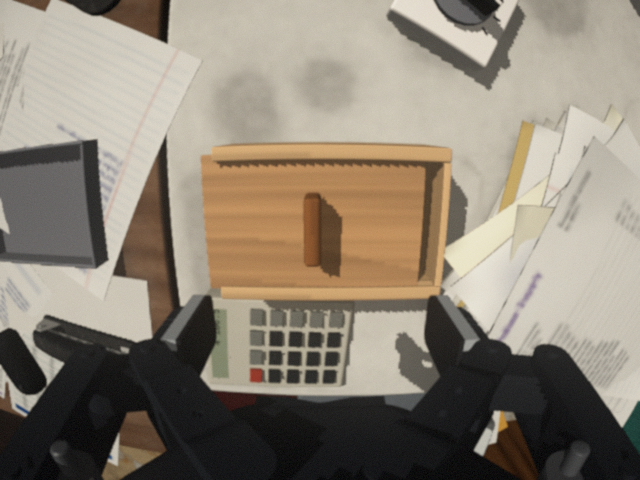

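Run:
```python
from h import *
p=dict(np.load('w1.npz'))
for q,z in [((304.5,193),93),((319.5,193),93),((305,267),93),((321.5,267),93),((451,149),73),((444,298),73),((216,146),73),((222,299),73),((201,156),65),((212,292),65)]: print(q,onz('wrist',*q,z,p))
to((440,93,70,1))
```

```text
(304.5, 193) [471.8  99.4]
(319.5, 193) [471.9  89.4]
(305, 267) [418.9  98.9]
(321.5, 267) [419.1  87.2]
(451, 149) [504.7  -7.7]
(444, 298) [384.5 -14.6]
(216, 146) [503.3 165.2]
(222, 299) [381.9 167.2]
(201, 156) [495.8 179.6]
(212, 292) [384.1 177.7]
t 2.0 pos [440.9  87.9 159.4] F [ 0.8 -0.2  0.3] w 85.7 g 0.0 yaw 0.85 j [ 0.23  0.17 -0.52  1.81  0.09  1.19 -1.88]
[-0.07 -0.52  8.94] [ 0.1  0.  -0.1]
```

Emit:
send_rows(deltas="0.2 -0.45 4 0 0 0 0;0.2 -0.45 8.9 0 0 0 0;0.2 -0.45 8.9 0 0 0 0;0.2 -0.45 8.9 0 0 0 0.5;0.2 -0.45 8.9 0 0 0 1;0.2 -0.45 8.9 0 0 0 1;0.2 -0.45 8.9 0 0 0 1;0.2 -0.45 8.9 0 0 0 1;0.2 -0.45 8.9 0 0 0 1;0.2 -0.45 8.9 0 0 0 1", force=60)

```text
time: 3.28
ee_pos: [442.8, 94.1, 70.7]
eef_rot: [0.0, 1.0, 0.009, -0.0]
wrist_force: [-0.2, 0.2, -0.3]
gripper_width: 0.1
grip_force: 0.0
```

```bash
python3 -c "
from h import *
to((441,170,72,1),(439,285,72,1))"
```

```text
t 3.3 pos [442.8  94.1  70.7] F [-0.2  0.2 -0.3] w 0.1 g 0.0 yaw 0.99 j [ 0.19  0.27 -0.52  1.93  0.16  0.98 -1.95]
[-0.05 -7.59 -0.13] [ 0.  0. -0.]
[ -0.05 -19.09  -0.13] [ 0.  0. -0.]
```

Run:
```python
from h import *
im=camera('wrist');cv2.imwrite('pics/w2.png',im[:,:,::-1])
im=camera('side');cv2.imwrite('pics/s2.png',cv2.resize(im[150:330,270:510,::-1],None,fx=3,fy=3))
```

```text
(no output)
```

View pics/s2.png

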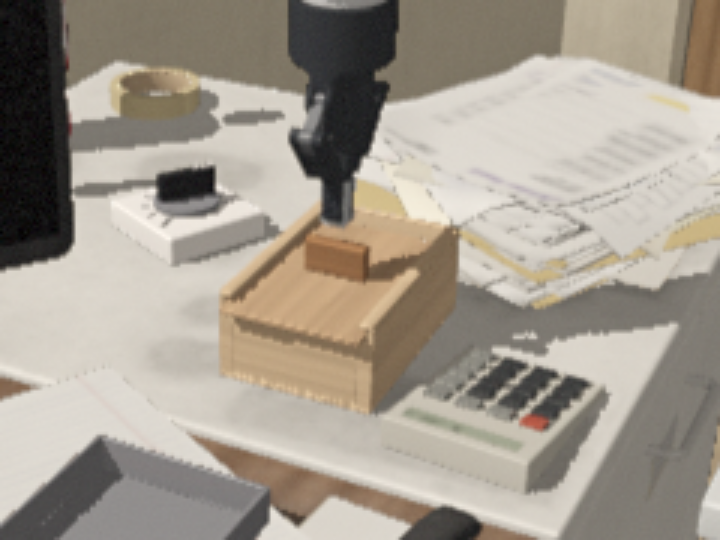

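Run:
```python
from h import *
for X in [(442.8,94.1,70.7),(444,93,93),(444,93,65),(419,93,93),(469,93,93)]:
    u,v=proj('side',X); print(X,((u-270)*3,(v-150)*3))
to()
```

```text
(442.8, 94.1, 70.7) (np.float64(333.423654385671), np.float64(265.04528527033574))
(444, 93, 93) (np.float64(333.3991137626459), np.float64(237.4383734011346))
(444, 93, 65) (np.float64(332.37265309479164), np.float64(270.84434876671196))
(419, 93, 93) (np.float64(364.4389787376161), np.float64(244.42105545101694))
(469, 93, 93) (np.float64(302.9755677667698), np.float64(230.5943375559247))
t 3.4 pos [442.8  94.1  70.7] F [-0.3 -0.4  0. ] w -0.1 g 0.0 yaw 0.99 j [ 0.19  0.27 -0.52  1.93  0.16  0.98 -1.95]
```

View pics/w2.png

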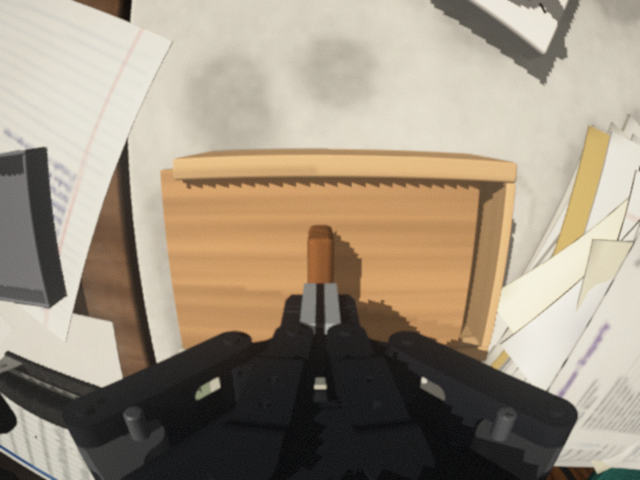

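Run:
```python
from h import *
p=camera_params('wrist')
def pw(X):
    c=p['R']@np.array(X,float)+p['t']; th=np.arctan2(np.hypot(*c[:2]),c[2]); k=th*p['fx']/np.hypot(*c[:2]); return (c[:2]*k+[p['cx'],p['cy']]).round(0)
print('cam',(-p['R'].T@p['t']).round(1))
for X in [(442.8,94.1,70.7),(442.8,94.1,100),(454,94.1,70.7),(454,94.1,100),(444,93,93),(469,93,93),(469,93,65),(419,93,93),(504,-7.7,73),(503,165,73)]: print(X,pw(X))
# tip triangulation: wrist (320,285), side crop (338,227)
c1,d1=ray('wrist',320,285,p);c2,d2=ray('side',338/3+270,227/3+150)
d1/=np.linalg.norm(d1);d2/=np.linalg.norm(d2)
A=np.c_[d1,-d2];k=np.linalg.lstsq(A,c2-c1,rcond=None)[0];print(c1+d1*k[0],c2+d2*k[1])
```

```text
cam [514.1  96.4 250.8]
(442.8, 94.1, 70.7) [322. 273.]
(442.8, 94.1, 100) [322. 297.]
(454, 94.1, 70.7) [322. 253.]
(454, 94.1, 100) [322. 274.]
(444, 93, 93) [324. 288.]
(469, 93, 93) [326. 236.]
(469, 93, 65) [325. 221.]
(419, 93, 93) [323. 334.]
(504, -7.7, 73) [517. 165.]
(503, 165, 73) [181. 157.]
[447.96230108  95.07978107  98.38064593] [441.54982242  90.75514067 101.20074708]
```

Emit:
send_rows(deltas="0 0 -1.5 0 0 0 1;0 4 -1.5 0 0 0 1;0 4 0 0 0 0 1;0 4 0.5 0 0 0 1;0 4 1 0 0 0 1")

```text
time: 4.0
ee_pos: [443.4, 55.3, 60.6]
eef_rot: [-0.0, 1.0, 0.009, -0.0]
wrist_force: [-0.0, -0.1, 0.3]
gripper_width: 0.1
grip_force: 0.0
```

Emit:
send_rows(deltas="0 0 0.4 0 0 0 1;0 0 0.8 0 0 0 1;0 0 0.8 0 0 0 1")

```text
time: 4.38
ee_pos: [443.2, 54.3, 52.4]
eef_rot: [-0.0, 1.0, 0.009, -0.0]
wrist_force: [-0.6, 0.0, -0.4]
gripper_width: 0.3
grip_force: 0.0
```

Emit:
send_rows(deltas="0 0 0.4 0 0 0 1;0 0 0.8 0 0 0 1;0 0 1.0 0 0 0 1;0 0 1.0 0 0 0 1")

```text
time: 4.88
ee_pos: [443.3, 54.0, 42.5]
eef_rot: [0.0, 1.0, 0.009, -0.0]
wrist_force: [-0.4, 0.7, -0.6]
gripper_width: 0.0
grip_force: 0.0
```

Emit:
send_rows(deltas="0 0 0.3 0 0 0 1;0 0 0.3 0 0 0 1")

```text
time: 5.12
ee_pos: [443.3, 54.1, 39.5]
eef_rot: [0.0, 1.0, 0.009, -0.0]
wrist_force: [-0.2, -0.2, -0.2]
gripper_width: -0.2
grip_force: 0.0
```

Emit:
send_rows(deltas="0 0 0.3 0 0 0 1;0 0 0.3 0 0 0 1")

```text
time: 5.38
ee_pos: [443.3, 54.1, 36.5]
eef_rot: [0.0, 1.0, 0.009, -0.0]
wrist_force: [0.5, -0.8, 0.1]
gripper_width: -0.3
grip_force: 0.0
```

Emit:
send_rows(deltas="0 0 0.2 0 0 0 1;0 0 0.2 0 0 0 1")

```text
time: 5.62
ee_pos: [443.3, 54.1, 34.6]
eef_rot: [0.0, 1.0, 0.009, -0.0]
wrist_force: [0.1, -0.6, -0.1]
gripper_width: 0.2
grip_force: 0.0
```

Emit:
send_rows(deltas="0 0 0.2 0 0 0 1;0 0 0.2 0 0 0 1")

```text
time: 5.88
ee_pos: [443.4, 54.1, 32.6]
eef_rot: [0.0, 1.0, 0.009, -0.0]
wrist_force: [-0.0, 0.6, -0.5]
gripper_width: 0.0
grip_force: 0.0
```

Emit:
send_rows(deltas="0 0 0.2 0 0 0 1;0 0 0.2 0 0 0 1")

```text
time: 6.12
ee_pos: [443.4, 54.1, 30.5]
eef_rot: [0.0, 1.0, 0.009, -0.0]
wrist_force: [0.4, -0.7, 0.4]
gripper_width: 0.1
grip_force: 0.0
```

Emit:
send_rows(deltas="0 0 0.2 0 0 0 1;0 0 0.2 0 0 0 1")

```text
time: 6.38
ee_pos: [443.4, 54.1, 28.5]
eef_rot: [0.0, 1.0, 0.009, -0.0]
wrist_force: [0.6, -0.2, -0.3]
gripper_width: -0.1
grip_force: 0.0
```

Run:
```python
from h import *
to()
im=camera('side');cv2.imwrite('pics/s3.png',cv2.resize(im[180:290,330:450,::-1],None,fx=5,fy=5,interpolation=cv2.INTER_CUBIC))
```

```text
t 6.4 pos [443.4  54.1  28.5] F [ 0.6 -0.2 -0.3] w -0.1 g 0.0 yaw 0.99 j [ 0.24  0.32 -0.48  1.99  0.19  0.87 -1.89]
```

View pics/s3.png

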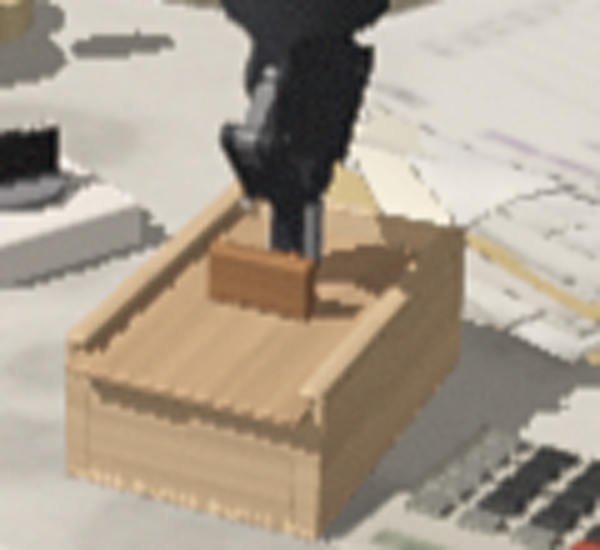

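Run:
```python
from h import *
f=lambda X:[round((a-b)*5) for a,b in zip(proj('side',X),(330,180))]
for z in (30,50,60,65,70,80,90): print(z,f((443.4,54.1,z)), f((432,54,z)))
for X in [(469,99,93),(419,99,93),(419,99,65),(419,87,93),(500,166,73),(382,166,73)]: print(X,f(X))
```

```text
30 [288, 334] [311, 339]
50 [289, 296] [312, 301]
60 [290, 277] [313, 282]
65 [291, 267] [313, 272]
70 [291, 258] [314, 263]
80 [292, 238] [315, 243]
90 [292, 218] [316, 223]
(469, 99, 93) [199, 240]
(419, 99, 93) [302, 263]
(419, 99, 65) [300, 319]
(419, 87, 93) [313, 252]
(500, 166, 73) [67, 326]
(382, 166, 73) [316, 388]
```

Emit:
send_rows(deltas="0 0 0.2 0 0 0 1;0 0 0.2 0 0 0 1")

```text
time: 6.68
ee_pos: [443.7, 54.1, 28.3]
eef_rot: [0.0, 1.0, 0.009, 0.0]
wrist_force: [-3.6, -1.7, 12.6]
gripper_width: -0.1
grip_force: 6.2
```

Emit:
send_rows(deltas="0 0 -4.5 0 0 0 1;0 0 -4.5 0 0 0 0;0 -3.9 -4.5 0 0 0 0;0 -3.9 -4.5 0 0 0 0;0 -3.9 -4.5 0 0 0 0;0 -3.9 -2 0 0 0 0;0 -3.9 -0.6 0 0 0 0;0 -3.9 -0.6 0 0 0 0;0 -3.9 -0.6 0 0 0 1;0 -3.9 -0.6 0 0 0 1;0 -3.9 -0.6 0 0 0 1;0 -3.9 -0.6 0 0 0 1")

```text
time: 8.18
ee_pos: [443.1, 93.3, 33.0]
eef_rot: [-0.0, 1.0, 0.009, 0.0]
wrist_force: [-0.3, 4.4, 0.3]
gripper_width: 12.3
grip_force: 0.0
```

Emit:
send_rows(deltas="0 0 0 0 0 0 1;0 0 0 0 0 0 1")

```text
time: 8.43
ee_pos: [443.3, 93.3, 33.2]
eef_rot: [-0.0, 1.0, 0.009, 0.0]
wrist_force: [-0.9, 0.3, 4.0]
gripper_width: 10.5
grip_force: 60.9
```

```bash
python3 -c "
from h import *
to((442,130,32,1),(439,265,32,1),(439,285,32,1))"
```

```text
t 8.4 pos [443.3  93.3  33.2] F [-0.9  0.3  4. ] w 10.5 g 60.9 yaw 0.99 j [ 0.18  0.33 -0.5   1.97  0.2   0.89 -1.99]
[-0.06 -3.68  0.12] [-0. -0. -0.]
[ -0.13 -17.18   0.12] [-0. -0. -0.]
[ -0.1  -19.18   0.12] [-0. -0. -0.]
```

Emit:
send_rows(deltas="0 -1 -0.1 0 0 0 1;0 -4 -0.1 0 0 0 1;0 -7 -0.1 0 0 0 1;0 -10 -0.1 0 0 0 1;0 -13 -0.1 0 0 0 1;0 -16 -0.1 0 0 0 1;0 -16 -0.1 0 0 0 1")

```text
time: 9.3
ee_pos: [438.3, 257.3, 33.4]
eef_rot: [-0.001, 1.0, 0.012, -0.001]
wrist_force: [0.4, -0.3, -1.9]
gripper_width: 11.0
grip_force: 60.1
```

Run:
```python
from h import *
to()
im=camera('side');cv2.imwrite('pics/s4.png',cv2.resize(im[160:360,230:470,::-1],None,fx=3,fy=3))
```

```text
t 9.3 pos [438.3 257.3  33.4] F [ 0.4 -0.3 -1.9] w 11.0 g 60.1 yaw 1.32 j [-0.14  0.44 -0.54  1.83  0.27  0.95 -2.34]
```

View pics/s4.png

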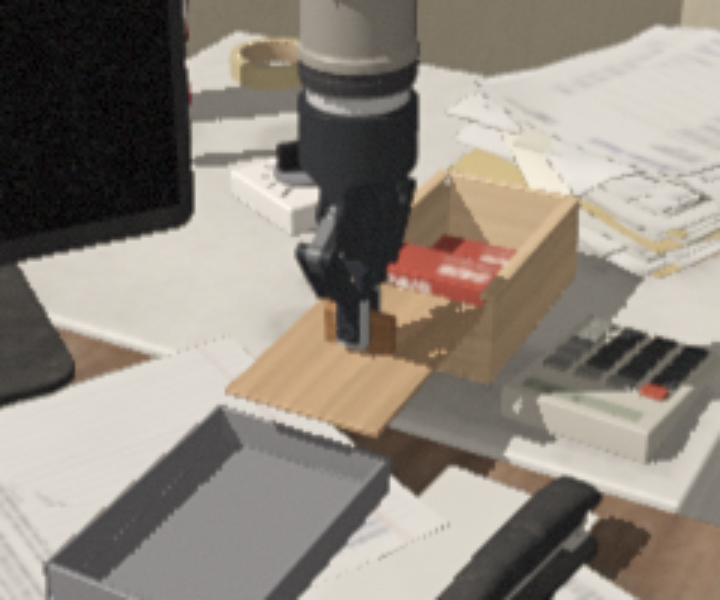

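Emit:
send_rows(deltas="0 -1.5 0 0 0 0 1;0 -2.7 0 0 0 0 1;0 -2.7 -3 0 0 0 1;0 -2.7 -8 0 0 0 1;0 -2.7 -8 0 0 0 1", force=90)

```text
time: 9.98
ee_pos: [442.6, 283.4, 118.1]
eef_rot: [-0.003, 1.0, 0.009, 0.004]
wrist_force: [0.1, -0.4, -1.0]
gripper_width: 10.2
grip_force: 91.8
```

```bash
python3 -c "
from h import *
to((440,100,112,1),(470,-120,112,1),(665,-237,112,1))"
```

```text
t 10.0 pos [442.6 283.4 118.1] F [ 0.1 -0.4 -1. ] w 10.2 g 91.8 yaw 0.99 j [-0.16  0.37 -0.57  1.69  0.21  1.14 -2.34]
[-0.58 18.33  0.5 ] [-0.3 -0.5 -0. ]
[ 2.04 40.38  0.4 ] [-0.3 -0.5 -0. ]
[21.33 52.42  0.5 ] [-0.3 -0.5 -0. ]
```

Emit:
send_rows(deltas="-0.4 4 0 0 0 0 1;-0.6 8 0 0 0 0 1;-0.6 12 0 0 0 0 1;-0.6 16 0 0 0 0 1;-0.6 20 0 0 0 0 1;0 24 0 0 0 0 1;0.5 28 0 0 0 0 1;1 32 0 0 0 0 1;1.5 36 0 0 0 0 1;2 40 0 0 0 0 1;2 40 0 0 0 0 1")

```text
time: 11.35
ee_pos: [465.7, -124.1, 112.5]
eef_rot: [0.001, 1.0, 0.005, -0.001]
wrist_force: [0.0, 0.7, -1.8]
gripper_width: 10.0
grip_force: 91.7
```

```bash
python3 -c "
from h import *
to((530,-160,112,1),(665,-237,112,1))"
```

```text
t 11.3 pos [ 465.7 -124.1  112.5] F [ 0.   0.7 -1.8] w 10.0 g 91.7 yaw 0.54 j [ 0.51  0.26 -0.34  1.81  0.1   1.09 -1.43]
[6.4  3.65 0.04] [ 0.1  0.1 -0.5]
[19.83 11.48  0.03] [ 0.1  0.1 -0.5]
```

Emit:
send_rows(deltas="3.5 2 0 0 0 0 1;7 4 0 0 0 0 1;10.5 6 0 0 0 0 1;14 8 0 0 0 0 1;17.5 10 0 0 0 0 1;19.8 11.4 0 0 0 0 1;19.8 11.4 4 0 0 0 1;19.8 11.4 8 0 0 0 1;19.8 11.4 11 0 0 0 1;19.8 11.4 12.5 0 0 0 1;19.8 11.4 12.5 0 0 0 1")

```text
time: 12.72
ee_pos: [665.4, -228.8, -13.0]
eef_rot: [-0.001, 1.0, 0.009, -0.002]
wrist_force: [0.7, 0.6, -1.4]
gripper_width: 10.1
grip_force: 91.7
```

Run:
```python
from h import *
to()
im=camera('wrist');cv2.imwrite('pics/w5.png',im[:,:,::-1])
```

```text
t 12.7 pos [ 665.4 -228.8  -13. ] F [ 0.7  0.6 -1.4] w 10.1 g 91.7 yaw 1.03 j [ 0.46  0.8  -0.27  1.26  0.21  1.11 -1.38]
```

View pics/w5.png

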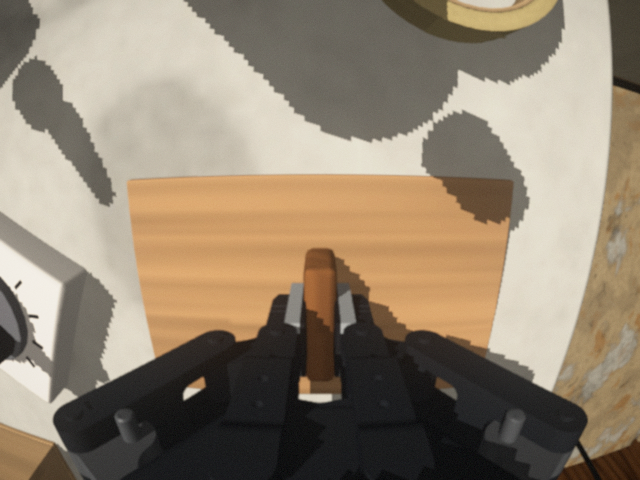

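Emit:
send_rows(deltas="0 0 0.6 0 0 0 1;0 0 1 0 0 0 1;0 0 1.1 0 0 0 1;0 0 1.1 0 0 0 1")

```text
time: 13.28
ee_pos: [666.5, -230.2, -22.2]
eef_rot: [0.0, 1.0, 0.009, 0.0]
wrist_force: [-0.1, 0.1, -2.8]
gripper_width: 10.0
grip_force: 91.3
```

Emit:
send_rows(deltas="0 0 0.15 0 0 0 1;0 0 0.3 0 0 0 1;0 0 0.3 0 0 0 1")

```text
time: 13.65
ee_pos: [666.2, -230.1, -25.5]
eef_rot: [-0.0, 1.0, 0.009, -0.0]
wrist_force: [-0.7, 0.4, -1.4]
gripper_width: 10.2
grip_force: 91.3
```

Emit:
send_rows(deltas="0 0 0.1 0 0 0 1;0 0 0.2 0 0 0 1;0 0 0.2 0 0 0 1")

```text
time: 14.02
ee_pos: [666.6, -230.1, -26.5]
eef_rot: [0.0, 1.0, 0.009, 0.0]
wrist_force: [-2.4, 0.2, 1.7]
gripper_width: 10.2
grip_force: 92.3
```

Emit:
send_rows(deltas="0 0 0.1 0 0 0 1;0 0 0.15 0 0 0 1;0 0 0.15 0 0 0 1")

```text
time: 14.4
ee_pos: [666.6, -230.1, -26.6]
eef_rot: [0.0, 1.0, 0.009, 0.0]
wrist_force: [-3.5, 2.1, 9.3]
gripper_width: 10.1
grip_force: 93.2
```

Emit:
send_rows(deltas="0 0 -0.15 0 0 0 0.8;0 0 -0.15 0 0 0 0.5;0 0 -0.15 0 0 0 0.4;0 0 -1 0 0 0 0.4;0 0 -5 0 0 0 0;0 0 -11 0 0 0 0;0 0 -17 0 0 0 0;0 0 -17 0 0 0 0", force=40)

```text
time: 15.4
ee_pos: [671.4, -231.1, 150.1]
eef_rot: [0.002, 1.0, 0.008, 0.008]
wrist_force: [-0.1, 0.2, 1.3]
gripper_width: 85.2
grip_force: 0.0
```

```bash
python3 -c "
from h import *
to((420,75,140,1))"
```

```text
t 15.4 pos [ 671.4 -231.1  150.1] F [-0.1  0.2  1.3] w 85.2 g 0.0 yaw 0.97 j [ 0.46  0.68 -0.29  1.07  0.18  1.4  -1.35]
[-24.63 -31.03   0.5 ] [ 0.3 -0.9 -0. ]
```

Emit:
send_rows(deltas="-5 -6 0 0 0 0 0;-10 -12 0 0 0 0 0;-15 -18.6 0 0 0 0 0;-20 -24.8 0 0 0 0 0;-24.6 -31 0.5 0 0 0 0;-24.6 -31 0.5 0 0 0 0;-24.6 -31 0.5 0 0 0 0;-24.6 -31 0.5 0 0 0 0;-24.6 -31 0.5 0 0 0 0;-24.6 -31 0.5 0 0 0 0")

```text
time: 16.65
ee_pos: [416.3, 74.0, 136.1]
eef_rot: [0.0, 1.0, 0.007, 0.0]
wrist_force: [0.1, -0.5, 0.6]
gripper_width: 85.4
grip_force: 0.0
```

Run:
```python
from h import *
to()
im=camera('wrist');cv2.imwrite('pics/w6.png',im[:,:,::-1]);np.savez('w6.npz',**camera_params('wrist'))
im=camera('top');cv2.imwrite('pics/t6.png',im[:,:,::-1])
```

```text
t 16.6 pos [416.3  74.  136.1] F [ 0.1 -0.5  0.6] w 85.4 g 0.0 yaw 0.78 j [ 0.22  0.12 -0.47  1.91  0.06  1.12 -1.83]
```

View pics/w6.png

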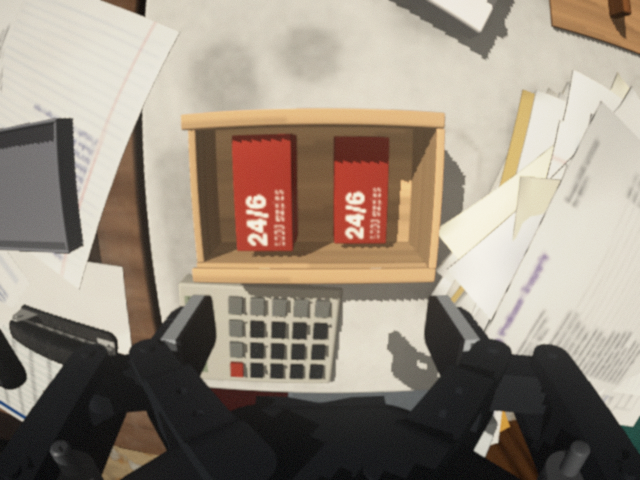

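Run:
```python
from h import *
p=dict(np.load('w6.npz'));im=cv2.imread('pics/w6.png');hsv=cv2.cvtColor(im,cv2.COLOR_BGR2HSV)
m=((hsv[...,0]<8)|(hsv[...,0]>172))&(hsv[...,1]>150)&(hsv[...,2]>90)
m=m.astype(np.uint8);m[:120]=0;m[262:]=0;m[:,:210]=0;m[:,410:]=0
m=cv2.morphologyEx(m,cv2.MORPH_CLOSE,np.ones((15,15)))
for c in cv2.findContours(m,0,2)[0]:
    if cv2.contourArea(c)<1000: continue
    print(cv2.boundingRect(c))
    for z in (31,57):
        q=np.array([onz('wrist',*pt,z,p) for pt in c[:,0].astype(float)],np.float32)
        print(z,cv2.minAreaRect(q))
to()
```

```text
(333, 137, 56, 107)
31 ((442.89447021484375, 43.83301544189453), (84.58982849121094, 42.83057403564453), 1.1643877029418945)
57 ((447.0423583984375, 46.77165603637695), (76.8309097290039, 38.9263916015625), 0.8702492117881775)
(232, 134, 62, 117)
31 ((440.0082702636719, 120.43881225585938), (92.56096649169922, 46.79209518432617), 0.9369931817054749)
57 ((444.3108825683594, 116.43939208984375), (84.18644714355469, 42.49247741699219), 0.9521942734718323)
t 16.8 pos [415.9  74.5 136.1] F [ 0.4  0.2 -0.3] w 85.3 g 0.0 yaw 0.83 j [ 0.22  0.12 -0.47  1.91  0.06  1.12 -1.84]
```

```bash
python3 -c "
from h import *
to((444,116.4,60,1),(444,116.4,-4,1))"
```

```text
t 16.8 pos [415.9  74.5 136.1] F [ 0.4  0.2 -0.3] w 85.3 g 0.0 yaw 0.83 j [ 0.22  0.12 -0.47  1.91  0.06  1.12 -1.84]
[ 2.87 -4.15  7.61] [-0.   0.  -0.2]
[ 2.87 -4.14 14.01] [-0.   0.  -0.2]
```

Emit:
send_rows(deltas="2.8 -4.1 3 0 0 0.2 0.4;2.8 -4.1 7.6 0 0 0.2 0.4;2.8 -4.1 7.6 0 0 0.2 0.4;2.8 -4.1 7.6 0 0 0.2 0.4;2.8 -4.1 7.6 0 0 0.2 0.4;2.8 -4.1 7.6 0 0 0.2 0.4")

```text
time: 17.5
ee_pos: [443.6, 117.0, 61.6]
eef_rot: [-0.0, 1.0, 0.006, 0.001]
wrist_force: [0.3, -0.9, 0.4]
gripper_width: 51.2
grip_force: 0.0
```

Run:
```python
from h import *
to((444,116.4,-4,1))
im=camera('wrist')[:,:,::-1];cv2.imwrite('pics/w7.png',im)
```

```text
t 17.5 pos [443.6 117.   61.6] F [ 0.3 -0.9  0.4] w 51.2 g 0.0 yaw 0.74 j [ 0.12  0.29 -0.49  1.93  0.17  0.96 -2.01]
[0.02 0.06 6.56] [-0.  -0.2 -0.3]
```

View pics/w7.png

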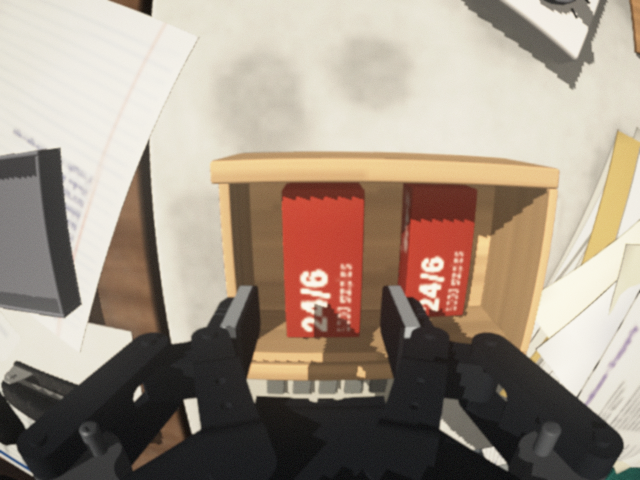

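Emit:
send_rows(deltas="0 0 3 0 0 0 0.4;0 0 6.5 0 0 0 0.4;0 0 6.5 0 0 0 0.4;0 0 6.5 0 0 0 0.6;0 0 6.5 0 0 0 0.7;0 0 6.5 0 0 0 0.7;0 0 6.5 0 0 0 0.7", force=50)

```text
time: 18.42
ee_pos: [443.2, 117.2, -4.1]
eef_rot: [-0.0, 1.0, 0.007, 0.001]
wrist_force: [-0.7, -0.7, 1.6]
gripper_width: 41.4
grip_force: 51.2
```

Emit:
send_rows(deltas="0 0 0 0 0 0 0.8;0 0 -1 0 0 0 0.8;0 0 -2 0 0 0 0.8;0 0 -4 0 0 0 0.8;0 0 -10 0 0 0 0.8;0 0 -12 0 0 0 0.8;0 0 -12 0 0 0 0.8")

```text
time: 19.3
ee_pos: [444.1, 117.7, 117.4]
eef_rot: [-0.0, 1.0, 0.007, 0.003]
wrist_force: [0.2, 0.3, -1.0]
gripper_width: 41.3
grip_force: 51.0
```

Run:
```python
from h import *
to()
im=camera('side')[:,:,::-1];cv2.imwrite('pics/s8.png',cv2.resize(im[120:390,180:500],None,fx=2,fy=2))
```

```text
t 19.3 pos [444.1 117.7 117.4] F [ 0.2  0.3 -1. ] w 41.3 g 51.0 yaw 0.78 j [ 0.15  0.22 -0.51  1.86  0.12  1.09 -1.97]
```

View pics/s8.png

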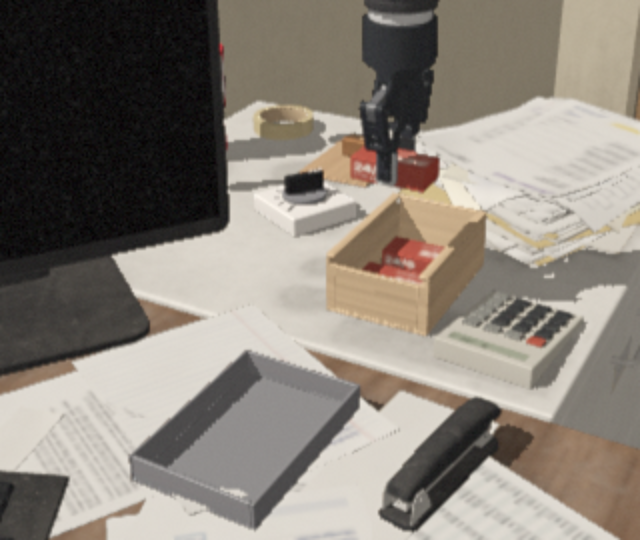

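```bash
cat >> h.py <<'E'
def tray(im=None,show=1):
    im=camera('top') if im is None else im
    hsv=cv2.cvtColor(im,cv2.COLOR_RGB2HSV); m=((hsv[...,1]<70)&(hsv[...,2]<125)).astype(np.uint8)
    a=np.zeros_like(m);a[225:330,160:297]=m[225:330,160:297]; a=cv2.morphologyEx(a,cv2.MORPH_OPEN,np.ones((3,3)))
    c=max(cv2.findContours(a,0,2)[0],key=cv2.contourArea)
    q=np.array([onz('top',*pt,30) for pt in c[:,0].astype(float)],np.float32)
    print('tray',cv2.boundingRect(c),cv2.minAreaRect(q))
E
python3 - <<'E'
from h import *
tray(cv2.imread('pics/top0.png')[:,:,::-1]);tray()
for q in [(306.5,375),(359.5,315),(305,296),(246.5,350)]: print(onz('side',*q,30))
to((446,300,115,0),(449,452,70,-0.5))
E
```

```text
tray (191, 249, 80, 55) ((449.2333984375, 409.14849853515625), (195.35906982421875, 131.32540893554688), 89.00369262695312)
tray (191, 249, 80, 55) ((449.2390441894531, 409.148193359375), (195.39654541015625, 131.30816650390625), 88.98548889160156)
[380.5 511. ]
[379.3 325.9]
[504.  320.5]
[503.9 508.5]
t 19.4 pos [441.7 116.8 114.6] F [-0.9 -0.7 -0.5] w 40.9 g 51.0 yaw 0.78 j [ 0.15  0.23 -0.51  1.86  0.12  1.09 -1.97]
[  0.68 -18.32  -0.05] [0.  0.1 0.8]
[  1.2  -33.51   4.44] [0.  0.1 1.3]
```

Emit:
send_rows(deltas="0.2 -4 0 0 0 0.3 0.8;0.4 -9 0 0 0 0.6 0.8;0.6 -14 0 0 0 0.8 0.8;0.7 -19 0 0 0 1 0.8;0.8 -24 0 0 0 1.4 0.8;1 -29 0 0 0 1.8 0.8;1 -33.7 1 0 0 1.8 0.8;1 -33.7 4 0 0 1.8 0.8;1 -33.7 4.4 0 0 1.8 0.8;1 -33.7 4.4 0 0 1.8 0.8")

```text
time: 20.65
ee_pos: [447.9, 452.6, 70.0]
eef_rot: [0.001, 1.0, -0.009, -0.001]
wrist_force: [-0.2, -0.1, -0.3]
gripper_width: 41.4
grip_force: 51.0
```

Run:
```python
from h import *
tray(); to((447,454,-25,-1),(447,454,-30.5,-1))
```

```text
tray (160, 249, 111, 81) ((417.41607666015625, 447.3233642578125), (271.226318359375, 193.5716552734375), 89.72319030761719)
t 20.7 pos [448.5 453.3  71.3] F [ 1.  -0.2 -0.1] w 41.0 g 51.0 yaw -1.1 j [-0.48  0.64 -0.54  1.41  0.34  1.19 -2.65]
[-0.16 -0.07  9.63] [ 0.  -0.  -0.1]
[-0.16 -0.07 10.18] [ 0.  -0.  -0.1]
```

Emit:
send_rows(deltas="-0.1 0 4 0 0 0 0.8;-0.1 0 8 0 0 0 0.8;-0.1 0 9.6 0 0 0 0.8;-0.1 0 9.9 0 0 0 0.8;-0.1 0 10 0 0 0 0.8;-0.1 0 10 0 0 0 0.8")

```text
time: 21.45
ee_pos: [447.7, 455.4, -27.0]
eef_rot: [-0.001, 1.0, -0.009, 0.001]
wrist_force: [0.1, 0.0, 0.2]
gripper_width: 41.3
grip_force: 51.1
```

Emit:
send_rows(deltas="0 0 0.2 0 0 0 0.8;0 0 0.3 0 0 0 0.8;0 0 0.3 0 0 0 0.8")

```text
time: 21.82
ee_pos: [447.1, 454.5, -31.0]
eef_rot: [-0.0, 1.0, -0.009, 0.0]
wrist_force: [-0.2, -0.1, 3.7]
gripper_width: 41.6
grip_force: 51.5
```

Emit:
send_rows(deltas="0 0 0.15 0 0 0 0.8;0 0 0.2 0 0 0 0.8;0 0 0.2 0 0 0 0.8")

```text
time: 22.2
ee_pos: [447.2, 454.5, -31.1]
eef_rot: [-0.0, 1.0, -0.009, 0.001]
wrist_force: [-2.3, -3.3, 12.8]
gripper_width: 41.2
grip_force: 52.8
```

Emit:
send_rows(deltas="0 0 -0.2 0 0 0 0.45;0 0 -0.2 0 0 0 0.4;0 0 -0.2 0 0 0 0.4;0 0 -3 0 0 0 0.4;0 0 -8 0 0 0 0.4;0 0 -14 0 0 0 0.4;0 0 -14 0 0 0 0.4")

```text
time: 23.08
ee_pos: [449.2, 458.4, 112.5]
eef_rot: [-0.005, 1.0, -0.009, 0.004]
wrist_force: [0.9, -0.2, 0.1]
gripper_width: 50.9
grip_force: 0.0
```

Run:
```python
from h import *
to((446,300,110,0),(444,116.4,110,1),(444,116.4,20,1),(444,116.4,-29,1))
```

```text
t 23.1 pos [449.2 458.4 112.5] F [ 0.9 -0.2  0.1] w 50.9 g 0.0 yaw -1.02 j [-0.48  0.6  -0.56  1.36  0.32  1.26 -2.64]
[-0.04 15.84  0.09] [-0.6 -0.4 -1. ]
[ 0.09 34.2  -0.09] [-0.6 -0.5 -2. ]
[2.000e-02 3.429e+01 8.910e+00] [-0.6 -0.5 -2. ]
[-2.000e-02  3.434e+01  1.381e+01] [-0.6 -0.5 -2. ]
```

Emit:
send_rows(deltas="0 5 0 0 0 -0.5 0.4;0 10 0 0 0 -1 0.4;0 16 0 0 0 -1 0.4;0 22 0 0 0 -2 0.4;0 28 0 0 0 -2 0.4;0 34.2 0 0 0 -2 0.4;0 34.2 0 0 0 -2 0.4;0 34.2 0 0 0 -2 0.4;0 34.2 0 0 0 -2 0.4;0 34.2 0 0 0 -2 0.4")

```text
time: 24.32
ee_pos: [440.5, 114.1, 106.1]
eef_rot: [-0.0, 1.0, 0.01, -0.0]
wrist_force: [0.7, 0.1, 0.4]
gripper_width: 51.0
grip_force: 0.0
```

```bash
cat >> h.py <<'E'
def cartons(z,im=None,p=None,x0=0,x1=640,y0=0,y1=480):
    if im is None: p=camera_params('wrist'); im=camera('wrist')
    hsv=cv2.cvtColor(im,cv2.COLOR_RGB2HSV)
    m=(((hsv[...,0]<8)|(hsv[...,0]>172))&(hsv[...,1]>150)&(hsv[...,2]>90)).astype(np.uint8)
    a=np.zeros_like(m);a[y0:y1,x0:x1]=m[y0:y1,x0:x1];a=cv2.morphologyEx(a,cv2.MORPH_CLOSE,np.ones((15,15)))
    for c in cv2.findContours(a,0,2)[0]:
        if cv2.contourArea(c)<800: continue
        q=np.array([onz('wrist',*pt,z,p) for pt in c[:,0].astype(float)],np.float32)
        r=cv2.minAreaRect(q);print(cv2.boundingRect(c),np.round(r[0],1),np.round(r[1],1),round(r[2],1))
    return im
E
python3 - <<'E'
from h import *
cv2.imwrite('pics/w9.png',cartons(31)[:,:,::-1])
tray()
to((444,116.4,20,1),(444,116.4,-29,1))
E
```

```text
(384, 172, 65, 115) [443.9  44.8] [86.5 45.7] 0.9
(290, 169, 60, 117) [443.9 115.6] [85.9 42.1] 0.8
tray (185, 243, 80, 55) ((463.5449523925781, 423.33673095703125), (194.3689727783203, 132.07374572753906), 89.77577209472656)
t 24.4 pos [440.6 113.5 106.1] F [ 0.2 -0.4  0.3] w 51.2 g 0.0 yaw 1.12 j [ 0.19  0.24 -0.55  1.88  0.14  1.07 -1.97]
[ 0.34 -0.28  8.61] [-0.   0.   0.1]
[ 0.35 -0.28 13.51] [-0.   0.   0.1]
```

Emit:
send_rows(deltas="0.3 -0.2 4 0 0 0 0.4;0.3 -0.2 9 0 0 0 0.4;0.3 -0.2 12 0 0 0 0.4;0.3 -0.2 13.4 0 0 0 0.4;0.3 -0.2 13.4 0 0 0 0.4;0.3 -0.2 13.4 0 0 0 0.4")

```text
time: 25.18
ee_pos: [441.7, 114.1, -24.3]
eef_rot: [0.002, 1.0, 0.01, -0.002]
wrist_force: [-14.6, -6.4, 33.5]
gripper_width: 51.2
grip_force: 16.5
```

Emit:
send_rows(deltas="0 0 0 0 0 0 0.6;0 0 0 0 0 0 0.8;0 0 0 0 0 0 0.8;0 0 0 0 0 0 0.8;0 0 0 0 0 0 0.8")

```text
time: 25.8
ee_pos: [444.4, 116.9, -23.8]
eef_rot: [-0.0, 1.0, 0.01, 0.001]
wrist_force: [-9.5, -1.1, 29.0]
gripper_width: 40.8
grip_force: 53.1
```

Emit:
send_rows(deltas="0 0 -0.5 0 0 0 0.8;0 0 -1 0 0 0 0.8;0 0 -2 0 0 0 0.8;0 0 -3 0 0 0 0.8;0 0 -3 0 0 0 0.8")

```text
time: 26.42
ee_pos: [444.8, 114.6, 3.2]
eef_rot: [-0.0, 1.0, 0.008, 0.001]
wrist_force: [0.4, 0.2, -0.5]
gripper_width: 40.9
grip_force: 51.3
```

Emit:
send_rows(deltas="0 0 -4 0 0 0 0.8;0 0 -8 0 0 0 0.8;0 0 -11 0 0 0 0.8;0 0 -11 0 0 0 0.8")

```text
time: 26.92
ee_pos: [445.8, 114.9, 114.4]
eef_rot: [-0.0, 1.0, 0.008, 0.003]
wrist_force: [0.3, -0.5, -1.0]
gripper_width: 41.1
grip_force: 51.3
```

Run:
```python
from h import *
im=cartons(31); cv2.imwrite('pics/w10.png',im[:,:,::-1])
tray()
to((450,300,112,0),(461,379,70,0))
```

```text
(259, 178, 186, 220) [389.1  90.1] [194.7 138.7] 1.4
tray (185, 243, 80, 55) ((463.2587585449219, 423.315673828125), (194.35179138183594, 131.60678100585938), 89.83245849609375)
t 27.0 pos [443.2 114.  111.6] F [ 0.1 -0.4 -1.9] w 40.6 g 51.3 yaw 0.98 j [ 0.19  0.24 -0.56  1.86  0.14  1.08 -1.98]
[  1.   -18.59  -0.05] [0.  0.1 1. ]
[  2.24 -26.47   4.15] [0.  0.1 1. ]
```

Emit:
send_rows(deltas="0.2 -5 0 0 0 0.3 0.8;0.5 -10 0 0 0 0.6 0.8;0.8 -15 0 0 0 0.8 0.8;1 -20 0 0 0 1 0.8;1.7 -23.5 0 0 0 1 0.8;2.2 -26.5 1 0 0 1 0.8;2.2 -26.5 3 0 0 1 0.8;2.2 -26.5 4 0 0 1 0.8;2.2 -26.5 4 0 0 1 0.8")

```text
time: 28.15
ee_pos: [460.3, 377.9, 70.1]
eef_rot: [0.002, 1.0, -0.0, -0.002]
wrist_force: [1.2, 0.4, -1.0]
gripper_width: 40.8
grip_force: 51.3
```

Run:
```python
from h import *
im=cartons(30,x1=255); cv2.imwrite('pics/w11.png',im[:,:,::-1])
to((461,379,-20,0),(461,379,-25,0))
```

```text
(146, 175, 70, 129) [464.9 467.4] [46.6 87.1] 89.3
t 28.2 pos [461.  378.6  71.4] F [ 0.2 -0.8  0.3] w 41.0 g 51.3 yaw -0.06 j [-0.32  0.57 -0.59  1.53  0.33  1.14 -2.55]
[ 0.01 -0.05  9.13] [ 0.1  0.1 -0.1]
[ 0.01 -0.06  9.63] [ 0.1  0.1 -0.1]
```

View pics/w11.png

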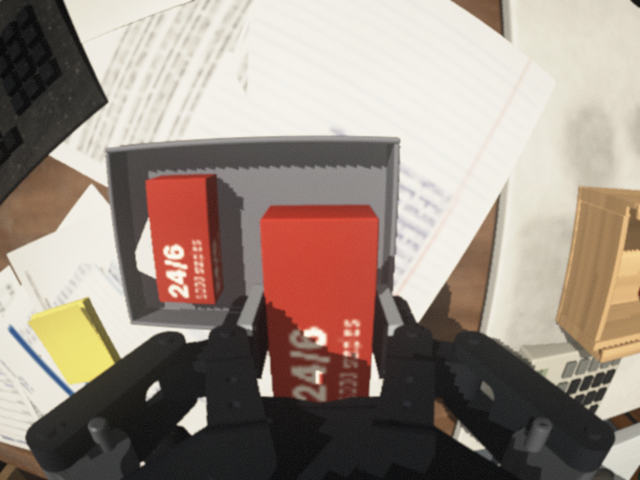

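Run:
```python
from h import *
p=camera_params('wrist')
for q in [(107,150),(399,140),(133,325)]: print(onz('wrist',*q,30,p))
```

```text
[528.7 520. ]
[528.8 332. ]
[400.2 519.5]
```

Emit:
send_rows(deltas="0.2 -0.25 4 0 0 0 0.8;0.2 -0.25 8 0 0 0 0.8;0.2 -0.25 9.2 0 0 0 0.8;0.2 -0.25 9.4 0 0 0 0.8;0.2 -0.25 9.4 0 0 0 0.8")

```text
time: 28.82
ee_pos: [464.4, 383.4, -19.9]
eef_rot: [-0.001, 1.0, -0.0, 0.001]
wrist_force: [0.6, 0.1, -0.3]
gripper_width: 40.3
grip_force: 51.3
```

Emit:
send_rows(deltas="0 0 0.15 0 0 0 0.8;0 0 0.15 0 0 0 0.8")

```text
time: 29.08
ee_pos: [463.6, 382.6, -22.4]
eef_rot: [-0.0, 1.0, -0.0, 0.001]
wrist_force: [0.4, -0.1, -0.8]
gripper_width: 40.9
grip_force: 51.3
```

Emit:
send_rows(deltas="0 0 0.15 0 0 0 0.8;0 0 0.15 0 0 0 0.8")

```text
time: 29.32
ee_pos: [463.4, 382.4, -24.4]
eef_rot: [-0.0, 1.0, -0.0, 0.0]
wrist_force: [0.7, 0.3, 0.2]
gripper_width: 40.9
grip_force: 51.5
```

Emit:
send_rows(deltas="0 0 0.15 0 0 0 0.8;0 0 0.15 0 0 0 0.8;0 0 0.15 0 0 0 0.8")

```text
time: 29.7
ee_pos: [463.4, 382.4, -24.5]
eef_rot: [-0.0, 1.0, -0.0, 0.001]
wrist_force: [-2.2, -2.1, 8.6]
gripper_width: 41.0
grip_force: 52.3
```

Landed. Release, rise, and return for the last carton.

Emit:
send_rows(deltas="0 0 -0.1 0 0 0 0.45;0 0 -0.1 0 0 0 0.4;0 0 -0.1 0 0 0 0.4;0 0 -3 0 0 0 0.4;0 0 -8 0 0 0 0.4;0 0 -13.5 0 0 0 0.4;0 0 -13.5 0 0 0 0.4")

```text
time: 30.58
ee_pos: [465.7, 385.7, 114.2]
eef_rot: [-0.004, 1.0, -0.0, 0.004]
wrist_force: [0.0, 0.4, -0.3]
gripper_width: 51.2
grip_force: 0.0
```

Run:
```python
from h import *
to((444,300,106,0),(444,44.5,106,1))
```

```text
t 30.6 pos [465.7 385.7 114.2] F [ 0.   0.4 -0.3] w 51.2 g 0.0 yaw -0.02 j [-0.32  0.54 -0.6   1.47  0.31  1.22 -2.53]
[-2.18  8.58  0.74] [-0.4 -0.5 -0. ]
[-2.17 34.13  0.54] [-0.4 -0.5 -1. ]
```

Emit:
send_rows(deltas="-1 5 0 0 0 0 0.4;-2.2 10 0 0 0 0 0.4;-2.2 16 0 0 0 0 0.4;-2.2 22 0 0 0 -1 0.4;-2.2 28 0 0 0 -1 0.4;-2 34.1 0.3 0 0 -1 0.4;-2 34.1 0.3 0 0 -1 0.4;-2 34.1 0.3 0 0 -1 0.4;-2 34.1 0.3 0 0 -1 0.4;-2 34.1 0.3 0 0 -1 0.4")

```text
time: 31.82
ee_pos: [443.0, 42.9, 105.7]
eef_rot: [-0.0, 1.0, 0.01, -0.0]
wrist_force: [-0.3, -0.4, 0.6]
gripper_width: 51.6
grip_force: 0.0
```

Run:
```python
from h import *
cartons(31); tray()
to((444,44.5,-21,1))
```

```text
(291, 175, 60, 114) [443.3  43.1] [84.3 41.8] 1.4
tray (185, 243, 80, 55) ((463.1750183105469, 423.27874755859375), (194.3207550048828, 131.60665893554688), 89.92263793945312)
t 31.9 pos [443.   42.3 105.7] F [-0.3 -0.3  0.7] w 51.1 g 0.0 yaw 1.12 j [ 0.35  0.22 -0.55  1.9   0.13  1.06 -1.81]
[ 0.1  -0.21 12.67] [-0.   0.   0.1]
```

Emit:
send_rows(deltas="0.1 -0.1 4 0 0 0 0.4;0.1 -0.1 8 0 0 0 0.4;0.1 -0.1 11 0 0 0 0.4;0.1 -0.1 12.2 0 0 0 0.4;0.1 -0.1 12.4 0 0 0 0.4;0.1 -0.1 12.4 0 0 0 0.4", force=60)

```text
time: 32.67
ee_pos: [443.7, 41.7, -10.3]
eef_rot: [0.004, 1.0, 0.008, -0.001]
wrist_force: [-24.7, 0.6, 71.7]
gripper_width: 51.4
grip_force: 31.0
```

Emit:
send_rows(deltas="0 0 0.1 0 0 0 0.4;0 0 0.2 0 0 0 0.4;0 0 0.2 0 0 0 0.4")

```text
time: 33.05
ee_pos: [443.7, 41.6, -10.6]
eef_rot: [0.005, 1.0, 0.008, -0.001]
wrist_force: [-29.3, 0.7, 84.5]
gripper_width: 51.1
grip_force: 37.3
```

Emit:
send_rows(deltas="0 0 -3 0 0 0 0.4;0 0 -6 0 0 0 0.6;0 0 -6 0 0 0 1;0 0 -6 0 0 0 1;0 0 -6 0 0 0 1;0 0 -6 0 0 0 1", force=40)

```text
time: 33.8
ee_pos: [443.3, 42.2, 38.8]
eef_rot: [-0.0, 1.0, 0.009, -0.001]
wrist_force: [-0.2, 0.8, -0.2]
gripper_width: 0.4
grip_force: 0.0
```

Run:
```python
from h import *
cartons(31,y1=290);to((443.5,52,0,1),(443.5,52,-5,1))
```

```text
(280, 187, 80, 103) [458.7  43.5] [56.7 41.8] 1.1
t 33.9 pos [443.4  42.2  38.9] F [-0.3 -0.5 -0.3] w -0.0 g 0.0 yaw 0.99 j [ 0.32  0.31 -0.54  1.98  0.2   0.9  -1.88]
[ 0.03 -0.98  3.89] [-0.   0.1 -0. ]
[ 0.04 -0.98  4.39] [-0.   0.1 -0. ]
```

Emit:
send_rows(deltas="0 -1 2 0 0 0 1;0 -1 3.8 0 0 0 1;0 -1 4.2 0 0 0 1;0 -1 4.2 0 0 0 1")

```text
time: 34.35
ee_pos: [443.8, 52.1, -2.4]
eef_rot: [-0.0, 1.0, 0.009, -0.0]
wrist_force: [-0.1, -0.2, 1.0]
gripper_width: 0.1
grip_force: 0.0
```

Emit:
send_rows(deltas="0 0 0.15 0 0 0 1;0 0 0.15 0 0 0 1")

```text
time: 34.6
ee_pos: [444.4, 52.1, -3.3]
eef_rot: [0.0, 1.0, 0.008, 0.0]
wrist_force: [0.3, -1.0, -0.5]
gripper_width: -0.3
grip_force: 0.0
```

Emit:
send_rows(deltas="0 0 0.15 0 0 0 1;0 0 0.15 0 0 0 1")

```text
time: 34.85
ee_pos: [443.9, 52.1, -5.3]
eef_rot: [0.0, 1.0, 0.009, 0.0]
wrist_force: [0.6, -0.1, -0.3]
gripper_width: 0.0
grip_force: 0.0
```

Emit:
send_rows(deltas="0 0 0.15 0 0 0 1;0 0 0.15 0 0 0 1")

```text
time: 35.1
ee_pos: [444.1, 52.2, -5.7]
eef_rot: [0.0, 1.0, 0.009, 0.0]
wrist_force: [-2.6, -1.0, 9.4]
gripper_width: 0.2
grip_force: 4.8
```

Emit:
send_rows(deltas="0 0 0.15 0 0 0 1;0 0 0.15 0 0 0 1")

```text
time: 35.35
ee_pos: [444.1, 52.1, -5.8]
eef_rot: [0.001, 1.0, 0.009, 0.0]
wrist_force: [-6.7, -1.0, 22.4]
gripper_width: -0.1
grip_force: 11.1
```

Emit:
send_rows(deltas="0 -0.4 -0.05 0 0 0 1;0 -0.9 -0.05 0 0 0 1;0 -1.4 -0.05 0 0 0 1;0 -1.9 -0.05 0 0 0 1;0 -2.4 -0.05 0 0 0 1;0 -2.9 -0.05 0 0 0 1;0 -3.4 -0.05 0 0 0 1;0 -3.6 -0.05 0 0 0 1")

```text
time: 36.35
ee_pos: [442.8, 88.3, -8.3]
eef_rot: [0.0, 1.0, 0.009, -0.0]
wrist_force: [-0.0, -0.0, -0.4]
gripper_width: -0.1
grip_force: 0.0
```

Emit:
send_rows(deltas="0 0 -2 0 0 0 1;0 0 -6 0 0 0 0.7;0 0 -11 0 0 0 0.4;0 0 -11 0 0 0 0.4;0 0 -11 0 0 0 0.4")

```text
time: 36.98
ee_pos: [442.7, 87.6, 101.5]
eef_rot: [0.0, 1.0, 0.008, -0.001]
wrist_force: [0.4, -0.4, 0.1]
gripper_width: 51.3
grip_force: 0.0
```

Run:
```python
from h import *
cartons(31)
to((444,78,0,1))
```

```text
(354, 174, 63, 117) [444.1  42.3] [86.  43.7] 0.7
(0, 163, 23, 91) [461.1 369.3] [33.6 89. ] 76.5
t 37.0 pos [442.1  87.6 100.9] F [-0.7 -0.5 -0.7] w 51.1 g 0.0 yaw 0.96 j [ 0.26  0.24 -0.58  1.89  0.15  1.06 -1.93]
[ 0.21  0.96 10.09] [ 0.   0.2 -0. ]
```

Emit:
send_rows(deltas="0.1 1 0 0 0 -10 0.7;0.1 2 0 0 0 -20 1;0.1 3 0 0 0 -30 1;0.1 4 0 0 0 -40 1;0.1 5 0 0 0 -50 1;0.1 6 0 0 0 -60 1;0.1 7 0 0 0 -70 1;0.1 7.8 0 0 0 -80 1;0.1 7.8 0 0 0 -90 1;0.1 7.8 0 0 0 -90 1;0.1 7.8 0 0 0 -90 1")

```text
time: 38.4
ee_pos: [444.9, 10.3, 101.4]
eef_rot: [-0.001, 0.702, 0.712, -0.001]
wrist_force: [0.4, 0.1, 0.8]
gripper_width: 0.0
grip_force: 0.0
```

Run:
```python
from h import *
im=cartons(31); cv2.imwrite('pics/w12.png',im[:,:,::-1])
tray();to((443.5,8.5,45,91),(443.5,8.5,-4,91))
```

```text
(255, 160, 124, 62) [443.2  42. ] [84.4 42.7] 0.8
tray (185, 243, 80, 55) ((463.1750183105469, 423.2836608886719), (194.3109130859375, 131.60665893554688), 89.92263793945312)
t 38.5 pos [445.2  10.4 101.8] F [-0.1 -0.2 -0.3] w -0.0 g 0.0 yaw 90.92 j [ 0.62  0.27 -0.8   1.9   0.22  1.07 -0.25]
[-0.19 -0.17  5.68] [-0.1 -0.  -0.1]
[-0.19 -0.17 10.58] [-0.1 -0.  -0.1]
```

Emit:
send_rows(deltas="-0.2 -0.15 4 0 0 0 1;-0.2 -0.15 6 0 0 0 1;-0.2 -0.15 7.5 0 0 0 1;-0.2 -0.15 8.5 0 0 0 1;-0.2 -0.15 9.2 0 0 0 1;-0.2 -0.15 9.2 0 0 0 1")

```text
time: 39.25
ee_pos: [444.2, 8.2, 10.1]
eef_rot: [-0.0, 0.701, 0.713, -0.0]
wrist_force: [0.2, -0.1, 0.2]
gripper_width: -0.1
grip_force: 0.0
```

Run:
```python
from h import *
to((443.5,8.2,-4,91),(443.5,8.2,-11,91))
```

```text
t 39.2 pos [444.2   8.2  10.1] F [ 0.2 -0.1  0.2] w -0.1 g 0.0 yaw 90.99 j [ 0.54  0.4  -0.73  2.01  0.35  0.86 -0.37]
[-0.   -0.07  1.41] [-0.  0. -0.]
[-0.   -0.07  2.11] [-0.  0. -0.]
```

Emit:
send_rows(deltas="0 -0.05 0.7 0 0 0 1;0 -0.05 1.4 0 0 0 1;0 -0.05 1.6 0 0 0 1;0 -0.05 1.6 0 0 0 1")

```text
time: 39.75
ee_pos: [444.0, 8.7, -5.6]
eef_rot: [0.0, 0.701, 0.713, 0.0]
wrist_force: [-0.4, 2.3, 2.3]
gripper_width: 0.0
grip_force: 0.0
```

Emit:
send_rows(deltas="0 0 0.15 0 0 0 1;0 0 0.25 0 0 0 1;0 0 0.25 0 0 0 1")

```text
time: 40.12
ee_pos: [444.0, 9.4, -8.1]
eef_rot: [-0.0, 0.701, 0.713, 0.001]
wrist_force: [-0.1, 4.0, -0.2]
gripper_width: 0.1
grip_force: 0.2
```

Emit:
send_rows(deltas="0.2 0 0.15 0 0 0 1;0.5 0 0.2 0 0 0 1;1 0 0.2 0 0 0 1;1.5 0 0.2 0 0 0 1;2 0 0.2 0 0 0 1;2.5 0 0.2 0 0 0 1;3 0 0.2 0 0 0 1;3.6 0 0.2 0 0 0 1;3.8 0 0.2 0 0 0 1;3.8 0 0.2 0 0 0 1")

```text
time: 41.38
ee_pos: [443.0, 46.5, -10.3]
eef_rot: [-0.0, 0.701, 0.713, 0.0]
wrist_force: [0.2, -0.3, 0.3]
gripper_width: 0.0
grip_force: 0.0
```

Emit:
send_rows(deltas="-0.4 0 0 0 0 0 1;-0.4 0 -3 0 0 0 1;-0.4 0 -8 0 0 0 1;-0.4 0 -11 0 0 10 0.7;-0.4 0 -11 0 0 20 0.4;-0.4 0 -11 0 0 30 0.4;-0.4 0 -11 0 0 40 0.4;-0.4 0 -11 0 0 50 0.4;-0.4 0 -11 0 0 60 0.4;-0.4 0 -11 0 0 70 0.4;-0.4 0 -11 0 0 80 0.4;-0.4 0 -11 0 0 90 0.4")

```text
time: 42.88
ee_pos: [442.9, 41.7, 99.6]
eef_rot: [0.0, 1.0, 0.005, -0.0]
wrist_force: [0.2, -0.0, -0.8]
gripper_width: 51.2
grip_force: 0.0
```

Emit:
send_rows(deltas="0 0 0 0 0 0 0.4;0 0 0 0 0 0 0.4")

```text
time: 43.12
ee_pos: [443.0, 42.0, 99.7]
eef_rot: [0.0, 1.0, 0.01, -0.0]
wrist_force: [-0.6, 0.3, -0.2]
gripper_width: 51.2
grip_force: 0.0
```

Run:
```python
from h import *
im=cartons(31); cv2.imwrite('pics/w13.png',im[:,:,::-1])
tray();to((443.5,78,20,1),(443.5,78,-15,1))
```

```text
(237, 176, 62, 117) [442.3  79.2] [85.1 42.2] 1.8
tray (185, 243, 80, 55) ((463.3206787109375, 423.33245849609375), (194.36314392089844, 131.61886596679688), 89.77234649658203)
t 43.2 pos [443.   42.1  99.7] F [ 0.2 -0.4  0.1] w 51.1 g 0.0 yaw 1.06 j [ 0.34  0.22 -0.54  1.91  0.13  1.05 -1.81]
[ 0.11 -3.59  7.97] [-0.   0.   0.1]
[ 0.11 -3.59 11.47] [-0.   0.   0.1]
```

Emit:
send_rows(deltas="0 -3.7 2 0 0 0 0.4;0 -3.7 5 0 0 0 0.4;0 -3.7 8 0 0 0 0.4;0 -3.7 10.5 0 0 0 0.4;0 -3.7 10.5 0 0 0 0.4;0 -3.7 10.5 0 0 0 0.4")

```text
time: 43.98
ee_pos: [443.3, 79.4, -4.5]
eef_rot: [-0.0, 1.0, 0.009, 0.001]
wrist_force: [0.3, 0.2, -0.4]
gripper_width: 51.2
grip_force: 0.0
```

Emit:
send_rows(deltas="0 0 0.3 0 0 0 0.4;0 0 0.6 0 0 0 0.4;0 0 0.6 0 0 0 0.4")

```text
time: 44.35
ee_pos: [442.4, 79.1, -11.2]
eef_rot: [0.0, 1.0, 0.009, 0.0]
wrist_force: [-0.1, -0.2, -0.3]
gripper_width: 51.1
grip_force: 0.0
```

Emit:
send_rows(deltas="0 0 0.3 0 0 0 0.4;0 0 0.6 0 0 0 0.4;0 0 0.6 0 0 0 0.4")

```text
time: 44.72
ee_pos: [442.1, 79.1, -17.6]
eef_rot: [0.0, 1.0, 0.009, -0.0]
wrist_force: [-0.8, -0.2, 0.6]
gripper_width: 51.2
grip_force: 0.0
```

Clear of the walls; a bit deeper, then grip and lift.

Emit:
send_rows(deltas="0 0 0.2 0 0 0 0.4;0 0 0.5 0 0 0 0.4;0 0 0.5 0 0 0 0.6;0 0 0.5 0 0 0 0.8;0 0 0.5 0 0 0 0.8;0 0 0.5 0 0 0 0.8;0 0 0.5 0 0 0 0.8", force=60)

```text
time: 45.6
ee_pos: [442.4, 79.2, -22.3]
eef_rot: [0.0, 1.0, 0.009, -0.0]
wrist_force: [0.2, -0.2, -1.0]
gripper_width: 40.3
grip_force: 61.4
```

Emit:
send_rows(deltas="0 0 -1 0 0 0 0.8;0 0 -3 0 0 0 0.8;0 0 -8 0 0 0 0.8;0 0 -13.5 0 0 0 0.8;0 0 -13.5 0 0 0 0.8")

```text
time: 46.22
ee_pos: [446.7, 80.4, 117.8]
eef_rot: [-0.0, 1.0, 0.009, 0.006]
wrist_force: [-0.3, -0.1, -1.7]
gripper_width: 40.6
grip_force: 61.5
```

Run:
```python
from h import *
tray();to((446,300,112,0),(464,382.5,100,0))
```

```text
tray (185, 243, 80, 55) ((463.3157958984375, 423.3374328613281), (194.37307739257812, 131.6089324951172), 89.77234649658203)
t 46.3 pos [444.4  79.5 115.2] F [-0.7 -0.5 -0.6] w 40.3 g 61.5 yaw 0.98 j [ 0.29  0.22 -0.58  1.88  0.14  1.08 -1.9 ]
[  0.54 -22.04   0.32] [ 0.  -0.3  1. ]
[  2.47 -30.26   1.53] [ 0.  -0.3  1. ]
```

Emit:
send_rows(deltas="0 -5 0 0 0 0 0.8;0.1 -10 0 0 0 0 0.8;0.3 -15 0 0 0 0.5 0.8;0.5 -20 0 0 0 1 0.8;1 -24 0 0 0 1 0.8;2 -28 0 0 0 1 0.8;2.4 -30.3 0 0 0 1 0.8;2.4 -30.3 1.5 0 0 1 0.8;2.4 -30.3 1.5 0 0 1 0.8;2.4 -30.3 1.5 0 0 1 0.8")

```text
time: 47.52
ee_pos: [461.4, 380.3, 96.9]
eef_rot: [0.001, 1.0, -0.001, -0.0]
wrist_force: [0.5, 1.1, 0.3]
gripper_width: 40.5
grip_force: 61.4
```

Run:
```python
from h import *
im=cartons(30,x1=255); cv2.imwrite('pics/w14.png',im[:,:,::-1])
to((463.5,382.5,8,0),(463.5,382.5,2.7,0))
```

```text
(165, 172, 63, 118) [465.  468.9] [44.8 86.7] 88.4
t 47.6 pos [461.6 380.9  97.5] F [ 0.   0.1 -0.4] w 40.3 g 61.4 yaw -0.12 j [-0.3   0.55 -0.62  1.5   0.34  1.2  -2.55]
[ 0.19 -0.18  8.95] [ 0.1  0.  -0.1]
[ 0.19 -0.18  9.48] [ 0.1  0.  -0.1]
```

Emit:
send_rows(deltas="0.2 -0.15 4 0 0 0 0.8;0.2 -0.15 7 0 0 0 0.8;0.2 -0.15 8.8 0 0 0 0.8;0.2 -0.15 9 0 0 0 0.8;0.2 -0.15 9 0 0 0 0.8")

```text
time: 48.2
ee_pos: [464.0, 384.8, 8.9]
eef_rot: [-0.001, 1.0, -0.0, 0.001]
wrist_force: [-0.8, -0.0, -0.6]
gripper_width: 40.6
grip_force: 61.5
```

Emit:
send_rows(deltas="0 0 0.15 0 0 0 0.8;0 0 0.3 0 0 0 0.8;0 0 0.3 0 0 0 0.8")

```text
time: 48.58
ee_pos: [463.3, 384.1, 4.9]
eef_rot: [-0.0, 1.0, -0.0, 0.0]
wrist_force: [-0.1, -0.1, -0.7]
gripper_width: 40.7
grip_force: 61.5
```

Emit:
send_rows(deltas="0 0 0.15 0 0 0 0.8;0 0 0.2 0 0 0 0.8;0 0 0.2 0 0 0 0.8")

```text
time: 48.95
ee_pos: [463.1, 384.0, 2.7]
eef_rot: [0.0, 1.0, -0.0, -0.0]
wrist_force: [0.4, -1.3, 0.7]
gripper_width: 40.3
grip_force: 61.6
```

Emit:
send_rows(deltas="0 0.1 0.1 0 0 0 0.8;0 0.1 0.1 0 0 0 0.8;0 0.1 0.1 0 0 0 0.8")

```text
time: 49.32
ee_pos: [463.2, 384.0, 2.7]
eef_rot: [-0.001, 1.0, 0.0, 0.0]
wrist_force: [-1.5, -1.0, 5.9]
gripper_width: 40.4
grip_force: 62.1
```

Emit:
send_rows(deltas="0 0 -0.1 0 0 0 0.45;0 0 -0.1 0 0 0 0.4;0 0 -0.1 0 0 0 0.4;0 0 -3 0 0 0 0.4;0 0 -8 0 0 0 0.4;0 0 -13 0 0 0 0.4;0 0 -13 0 0 0 0.4")

```text
time: 50.2
ee_pos: [465.5, 386.1, 136.8]
eef_rot: [-0.003, 1.0, -0.0, 0.004]
wrist_force: [-0.9, 0.7, 0.0]
gripper_width: 51.3
grip_force: 0.0
```

Run:
```python
from h import *
p=camera_params('wrist');im=cartons(30,x1=255); cartons(56,im,p,x0=255); cv2.imwrite('pics/w15.png',im[:,:,::-1])
# dial bar from first top image: fine
t=cv2.imread('pics/top0.png');g=cv2.cvtColor(t,cv2.COLOR_BGR2GRAY)[180:205,395:430]
to((440,250,135,0),(470,0,140,0))
```

```text
(194, 173, 53, 103) [465.1 469.3] [43.9 86.2] 87.6
(295, 172, 59, 117) [465.8 384.6] [41.4 88.1] 90.0
t 50.2 pos [464.2 384.3 133.9] F [-0.7 -0.3 -0.7] w 51.3 g 0.0 yaw -0.02 j [-0.3   0.53 -0.64  1.44  0.32  1.27 -2.53]
[-2.42 13.43 -0.16] [-0.2 -0.2 -0. ]
[ 0.59 38.43 -0.72] [-0.2 -0.2 -0. ]
```

Emit:
send_rows(deltas="-1 5 0 0 0 0 0.4;-2.4 10 0 0 0 -10 0.3;-2.4 16 0 0 0 -20 0.2;-2 22 0 0 0 -30 0.2;-1 28 0 0 0 -40 0.2;0 33 0 0 0 -50 0.2;0.5 38.4 0 0 0 -60 0.2;0.6 38.4 0 0 0 -63 0.2;0.6 38.4 0 0 0 -63 0.2;0.6 38.4 0 0 0 -63 0.2;0.6 38.4 0 0 0 -63 0.2")

```text
time: 51.62
ee_pos: [468.8, 0.8, 131.5]
eef_rot: [-0.0, 0.852, 0.523, -0.0]
wrist_force: [0.1, -0.3, -0.7]
gripper_width: 68.2
grip_force: 0.0
```

Run:
```python
from h import *
to((620,-36,130,63))
tray()
```

```text
t 51.6 pos [468.8   0.8 131.5] F [ 0.1 -0.3 -0.7] w 68.2 g 0.0 yaw 63.12 j [ 0.62  0.28 -0.79  1.8   0.22  1.15 -0.71]
[ 3.55 15.16  0.15] [-0.  -0.   0.1]
tray (185, 243, 80, 55) ((462.412353515625, 422.9100341796875), (131.52743530273438, 194.2659912109375), 0.7148958444595337)
```

Emit:
send_rows(deltas="1 5 0 0 0 0 0.2;2.2 10 0 0 0 0 0.2;3.5 15.1 0 0 0 0 0.2;3.5 15.1 0 0 0 0 0.2;3.5 15.1 0 0 0 0 0.2;3.5 15.1 0 0 0 0 0.2")

```text
time: 52.42
ee_pos: [618.5, -37.2, 132.4]
eef_rot: [0.0, 0.852, 0.523, -0.0]
wrist_force: [-0.1, -1.3, 0.4]
gripper_width: 68.8
grip_force: 0.0
```

Run:
```python
from h import *
to()
np.savez('w16.npz',**camera_params('wrist'));im=camera('wrist');cv2.imwrite('pics/w16.png',im[:,:,::-1])
```

```text
t 52.4 pos [618.5 -37.2 132.4] F [-0.1 -1.3  0.4] w 68.8 g 0.0 yaw 63.1 j [ 0.47  0.59 -0.7   1.38  0.38  1.31 -0.71]
```

View pics/w16.png

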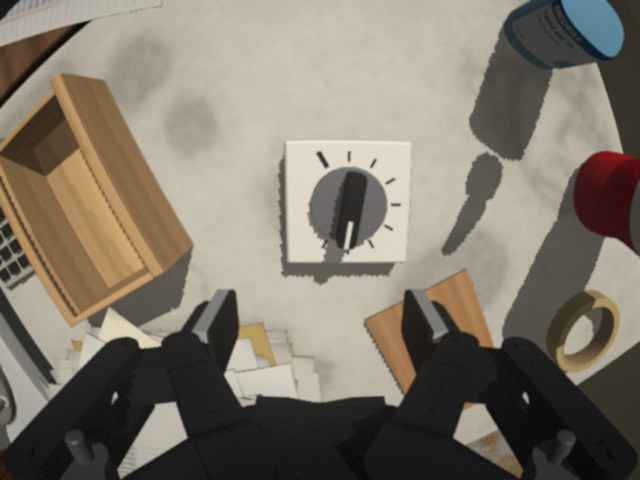

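Run:
```python
from h import *
p=dict(np.load('w16.npz'))
H=np.array([onz('wrist',*q,26,p) for q in [(286,142),(411,142),(408,262),(288,262)]]);print(H,H.mean(0))
for a,b in ((0,1),(3,2),(3,0),(2,1)): print(np.degrees(np.arctan2(*(H[b]-H[a])[::-1])))
print('disc',onz('wrist',348,205,34,p))
B=[onz('wrist',*q,60,p) for q in [(355,173),(346,247)]];print(B,np.mean(B,0),np.degrees(np.arctan2(*(B[1]-B[0])[::-1])))
M=[onz('wrist',*q,26,p) for q in [(322,158),(349,155),(374,162),(391,180),(396,204),(390,227),(373,243)]]
c=H.mean(0);print([round(float(np.degrees(np.arctan2(*(m-c)[::-1]))),1) for m in M])
```

```text
[[ 625.4   31.7]
 [ 712.3  -11. ]
 [ 670.1 -100.3]
 [ 581.2  -54.7]] [647.25  -33.575]
-26.168089079480566
-27.15491526443876
62.90689207402187
64.70624975065829
disc [646.  -32.5]
[array([660.6,  -9.1]), array([631.9, -53.8])] [646.25 -31.45] -122.70282282600172
[94.2, 64.3, 33.5, 3.4, -27.0, -56.6, -85.3]
```

Run:
```python
from h import *
to((645.5,-33.5,60,63.6),(645.5,-33.5,4,63.6))
```

```text
t 52.5 pos [618.6 -37.6 132.5] F [-0.2  0.7  0.4] w 68.2 g 0.0 yaw 63.07 j [ 0.47  0.59 -0.7   1.38  0.38  1.31 -0.71]
[1.58 2.21 7.25] [ 0.   0.  -0.5]
[ 1.59  2.2  12.85] [ 0.   0.  -0.5]
```

Emit:
send_rows(deltas="1.6 2.2 3 0 0 -0.5 0.3;1.6 2.2 7 0 0 -0.5 0.4;1.6 2.2 11 0 0 -0.5 0.4;1.6 2.2 12.6 0 0 -0.5 0.4;1.6 2.2 12.6 0 0 -0.5 0.4;1.6 2.2 12.6 0 0 -0.5 0.4", force=30)

```text
time: 53.22
ee_pos: [648.0, -33.8, 8.0]
eef_rot: [0.001, 0.85, 0.526, 0.002]
wrist_force: [0.1, 0.2, 0.7]
gripper_width: 51.3
grip_force: 0.0
```

Emit:
send_rows(deltas="0 0 0 0 0 0 0.7;0 0 0 0 0 0 1;0 0 0 0 0 0 1;0 0 0 0 0 0 1;0 0 0 0 0 0 1;0 0 0 0 0 0 1")

```text
time: 53.98
ee_pos: [645.5, -33.7, 6.9]
eef_rot: [-0.0, 0.85, 0.526, -0.001]
wrist_force: [-3.6, 1.1, 5.5]
gripper_width: 13.3
grip_force: 31.2
```

Run:
```python
from h import *
to();print(get_state()['ft_torque'])
```

```text
t 54.0 pos [645.5 -33.7   6.9] F [-3.6  1.1  5.5] w 13.3 g 31.2 yaw 63.5 j [ 0.42  0.75 -0.64  1.44  0.47  1.11 -0.77]
[ 0.04612799  0.83021852 -0.01500619]
```

Emit:
send_rows(deltas="0 0 -0.1 0 0 -10 1;0 0 -0.1 0 0 -20 1;0 0 -0.1 0 0 -30 1;0 0 -0.1 0 0 -40 1;0 0 -0.1 0 0 -50 1;0 0 -0.1 0 0 -60 1;0 0 -0.1 0 0 -60 1")

```text
time: 54.85
ee_pos: [644.9, -33.6, 6.9]
eef_rot: [-0.001, 0.474, 0.88, -0.0]
wrist_force: [-4.9, 0.5, 4.5]
gripper_width: 13.2
grip_force: 31.1
```

Run:
```python
from h import *
to((645.5,-33.7,7,183.6));print(get_state()['ft_torque'])
```

```text
t 54.9 pos [644.9 -33.6   6.9] F [-4.9  0.5  4.5] w 13.2 g 31.1 yaw 123.39 j [ 0.53  0.83 -0.87  1.43  0.65  1.18  0.16]
[-0.04  0.05 -0.01] [ -0.   -0.2 -60.2]
[ 0.1372196   1.0846463  -0.00158535]
```

Emit:
send_rows(deltas="0 0 0 0 0 -10 1;0 0 0 0 0 -20 1;0 0 0 0 0 -30 1;0 0 0 0 0 -40 1;0 0 0 0 0 -50 1;0 0 0 0 0 -60 1;0 0 0 0 0 -60.2 1;0 0 0 0 0 -60.2 1")

```text
time: 55.85
ee_pos: [644.6, -34.1, 6.9]
eef_rot: [-0.002, -0.031, 1.0, -0.0]
wrist_force: [-7.1, 0.1, 4.7]
gripper_width: 13.5
grip_force: 31.2
```

Emit:
send_rows(deltas="0 0 0 0 0 0 1;0 0 0 0 0 0 0.7;0 0 0 0 0 0 0.4;0 0 0 0 0 0 0.4;0 0 -2 0 0 0 0.4;0 0 -6 0 0 0 0.4;0 0 -12 0 0 0 0.4;0 0 -12 0 0 0 0.4")

```text
time: 56.85
ee_pos: [650.4, -31.7, 134.7]
eef_rot: [0.006, -0.032, 0.999, 0.001]
wrist_force: [-0.4, 0.4, -0.3]
gripper_width: 51.0
grip_force: 0.0
```

Run:
```python
from h import *
to((560,-60,135,183))
```

```text
t 56.9 pos [650.4 -31.7 134.7] F [-0.4  0.4 -0.3] w 51.0 g 0.0 yaw -176.33 j [ 0.62  0.81 -1.15  1.29  0.73  1.47  1.18]
[ 9.2  -2.25 -0.16] [0.1 0.7 0.7]
```

Emit:
send_rows(deltas="5 0 -1 0 0 10 0.4;10 3 -2 0 0 20 0.4;14 6 -3 0 0 30 0.4;16 9 -3 0 0 40 0.4;16 11 -3 0 0 50 0.4;16 11 -3 0 0 60 0.4;16 11 -3 0 0 60 0.4;16 11 -3 0 0 60 0.4;16 11 -3 0 0 60 0.4")

```text
time: 57.98
ee_pos: [479.7, 65.2, 156.6]
eef_rot: [-0.0, 0.472, 0.882, 0.0]
wrist_force: [0.9, 0.9, 0.5]
gripper_width: 51.4
grip_force: 0.0
```

Run:
```python
from h import *
to()
im=camera('top');cv2.imwrite('pics/t17.png',im[:,:,::-1])
p=camera_params('wrist');w=camera('wrist');cv2.imwrite('pics/w17.png',w[:,:,::-1])
tray(im)
C=np.array([645.5,-33.5,30])
u,v=map(int,proj('top',C)); g=cv2.cvtColor(im,cv2.COLOR_RGB2GRAY)
for r in g[v-16:v+14,u-20:u+20]: print(' '.join(f'{x:3d}' for x in r))
# red in box?
b=im[250:303,325:405];h=cv2.cvtColor(b,cv2.COLOR_RGB2HSV);print('red in box',int((((h[...,0]<8)|(h[...,0]>172))&(h[...,1]>150)).sum()))
```

```text
t 58.0 pos [479.7  65.2 156.6] F [0.9 0.9 0.5] w 51.4 g 0.0 yaw 123.73 j [ 0.67  0.39 -1.09  1.72  0.36  1.26  0.09]
tray (185, 243, 80, 55) ((463.1000061035156, 423.25), (131.60003662109375, 194.30001831054688), -0.0)
150 152 150 149 147 148 167 183 180 179 180 181 179 179 180 179 180 180 173 163 170 178 180 179 179 180 179 178 173 166 155 147 145 148 148 151 150 151 150 149
150 149 150 148 148 154 171 182 181 181 178 180 180 179 179 180 180 176 154 136 160 180 181 181 180 181 179 176 175 177 173 164 159 155 152 150 149 149 152 146
150 150 153 148 147 165 182 183 179 177 178 177 177 179 179 180 181 175 151 127 153 176 178 175 178 180 172 153 161 175 180 176 174 170 162 156 153 152 149 147
150 151 150 147 151 172 183 182 182 179 169 156 168 179 180 180 180 179 156 121 131 157 160 157 167 176 158 138 156 174 178 179 179 177 175 169 163 156 148 146
153 152 148 147 163 177 181 179 178 178 165 141 149 174 182 182 179 180 162 116  93 119 132 121 129 154 145 148 168 180 178 178 178 177 178 178 174 169 162 155
152 152 147 151 171 181 180 182 178 182 174 143 135 164 176 175 164 153 131  83  
[... 3231 characters left out ...]
112 114 113 114 112 113 113 116 114 115 114 115
180 177 180 179 179 179 178 178 179 179 183 179 160 126  93  84  89  93  93  75  61  58  56  58  62  75  89 106 113 113 113 115 112 114 116 116 116 116 118 117
183 181 180 180 176 180 177 179 176 180 181 182 177 163 128  94  77  82  87  84  79  82  75  66  59  57  70  88 102 115 116 115 114 115 116 117 116 115 118 115
174 180 182 180 182 179 178 178 179 178 180 180 182 179 164 127  93  77  87  94  96 100  96  91  79  64  56  67  86 102 112 116 116 113 113 116 116 117 116 116
143 162 173 178 179 180 180 179 179 178 178 177 180 183 178 146 106  91  95 103 102 107 105 108 101  89  68  60  64  82 103 114 116 115 117 117 118 113 116 116
red in box 0
```

```bash
python3 -c "
from plant import *
print(job_done())"
```

```text
the job is handed in; nothing more can be done
None
```

The job is handed in: the lid lies on the bare desk to the right of the dial, all three cartons are in the tray (two on its floor, one stacked on top), and the dial rests on mark 3. It may still fail the press rule: while I was reaching for the last carton, something on the gripper (probably its linkage against the box's end wall) pressed with about 84 N, over the 40 N limit.

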